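Clamp the honey jar in the cam jar holder

ROBOT

A 7-joint arm with a two-finger parallel gripper is mounted at the origin on the work surface. World frame = base frame: x ahead of the robot, y to its left, z up, the work surface at z = 0. Lengths are in m, angles in degrees, forces in N, time in s.
With the tool pointing down it reaches from about 0.4 to 0.85 m from the base axis. Payload 4.5 kg.
Tool frame: the origin (TCP) lies at the very end of the fingers, on their centre line; the grasp point (between the pads) lies 19 mm behind it; z points along the fingers, y is the direction in which the jaws open and shut (so a half turn about z gives the same grasp; the last joint's range is limited). The gripper opens to 85 mm and grips with 20 to 120 N. Pads are 22 mm wide; open, the fingers measure 114 mm over their backs; the gripper's body (76 mm by 85 mm) begins 54 mm behind the grasp point. The pads swing forward as they close: fully open they stand 13 mm farther back than shut.
Start: joints at [-72.032, 39.483, -11.15, 89.685, 9.013, 51.709, -12.324], TCP at [0.173, 0.601, 0.231] pointing down, gripper open.
Joint ranges: [-172.22, 172.22], [-26.19, 119.32], [-84.43, 86.54], [7.71, 146.69], [-57.33, 237.33], [2.42, 119.75], [-152.13, 152.13]. Speed limits (degrees/s): [147.25, 147.25, 180, 180, 180, 180, 180].

INTERFACE

Orientations are given as [roll, pitch, yaw] about the fixed x, y, z axes, in that order (R = Rz(yaw) Ry(pitch) Rx(roll)).
In Python, from rig import manip gives the robot as it stands.
- The arm moves only by the tool drive_tool, never from a script. Its argument "increments" is a list of rows, each a list of 5 numbers: the shift along the tool's x, y, z in cm, then the turn about the tool's z in rad, then the opening, from 0 (shut) to 1 (fully open). In form: [[tx, ty, tz, twist, hand], ...]. A call has 1 to 20 rows; each row shifts and turns the pose as measured when the row begins, along the tool's axes as they then stand; what a row does not reach is not made up. A row lasts 1/10 s, in which the tool goes at most 50 mm and 8.59 degrees, less where a joint would pass 70% of its speed; a pose out of reach is approached as far as the arm can. A call is refused whole if a number of a shift passes 5 or a number of a turn 0.15, either way. A call with a gripper value outside its range is refused whole. The fingers move at their own pace and stop on an object; the grip force is fixed at half the most. Time passes only in rows, so rows that do not move let the fingers close. It gives the time, the measured TCP pose, the force and the opening at its end, in the units of the state.
- manip.read_state(): the state, without advancing time (a new reading comes with each control period).
- manip.read_camera(name): name is "scene" or "top" or "wrist"; returns (picture, depth): 400x640x3 uint8, red, green, blue; 400x640 float32, m along the optical axis (not along the pixel's ray), 0 where there is no reading.
- manip.camera_params(name): a dict with "fov_y" (degrees; the focal length in pixels is half the picture's height over the tangent of half this angle, whatever the lens; pixels are square), "cx", "cy" (the principal point, pixels), "extrinsics" (4x4, takes a point from camera to world coordinates). Camera axes: x right, y down, z forward; pixel columns grow to the right and rows downward; lengths in m; the calibration is good to about 2 mm. The wrist camera is an equidistant fisheye: a pixel r from the principal point sees the ray r / f radians off the axis. A picture is of the moment at which its call begins: read the wrist's pose just before it. camera_params takes no time and is no camera call; for the wrist camera it gives the pose at the moment of the call.
- manip.job_done(): hands the job in, once; it reports no verdict.
Trained networks look in the newest picture that a camera, given by its name, has taken for a name from the list of things; names that differ only in an ending like _2 or _b are one class to them, and where a whole thing is asked for, a point or a joint stands for the part that bears it (a point fixed in the world has none). Each returns a list of dicts, best first, with "score" (0 to 1); they miss things now and then, are a little off and sometimes report something else, mostly with a low value. They report only what shows in the picture. A call takes as long as a camera call. They do not tell look-alikes from the thing itself.
- manip.boxes_of(query, camera): "point" ([x, y, z] in m, in world coordinates, good to about 4 mm: the middle of the surface that is visible of it).
- manip.pinpoint(query, camera): "point" ([x, y, z] in m, in world coordinates, good to about 4 mm: a listed point, or the origin of a listed thing).
The state is a dict: "clock": time; "joints": joint angles; "joint_vel": joint speeds; "effort": joint torques, N m; "tcp_pos": TCP position; "eef_rot": TCP orientation; "wrist_force": force on the tool from outside, world axes, zero at the start; "ft_torque": the same for the moment, N m; "width": opening from 0.0 (shut) to 1.0 (fully open).
Only numpy, scipy, OpenCV 4.12 (cv2) and the standard library are available. Lean on these libraries where they do the work, as an engineer would, in place of code of your own. Each camera call takes 0.05 s, during which the arm holds its last target.

TASK

Stand the glass honey jar upright in the bay of the teak jar holder, between the rubber pad and the V-shaped stop, set it down gently and let go of it. Then turn the cam's handle counter-clockwise, down past the robot's side, until its long end points squarely at the jar, so that the cam's high point bears on the sprung follower and the pad clamps the jar. Leave the handle there, and leave the tea caddy, the sugar pot and the scoop where they stand.

Things in the scene. Friction and masses are not known exactly. Their poses are not given: they have to be found in the camera images.
- jar_mid (a point): Honey jar: round amber glass jar, loose, 0.28-0.46 kg, in any of three places on the table (swapped with caddy and pot). 110 mm tall; glass 56 mm in diameter, straight up to 78 mm, then a shoulder; flat steel lid 53 mm in diameter from 87 to 110 mm above the foot: grip it by the lid. Point on its axis half-way up, 55 mm above the foot; z up.
- jar: The honey jar again: origin at the centre of its foot, z up.
- bay (a point): Point on the bay's floor (12 mm above the table) under the axis of a jar resting against the V stop. x away from the robot, y towards pad and cam, z up (turned with the holder). The bay is open above and on both x sides. The jar has 11 mm play along y: set its axis 3 to 6 mm to +y to clear both stop and pad; the pad then pushes it home.
- v_stop (a point): V-shaped stop on the bay's -y side: two upright 8 mm teak plates whose inner faces touch the jar 40 deg either side of -y; tops 75 mm above the table. Point midway between them at their top; axes as the holder.
- pad_face (a point): Centre of the rubber pad's face towards the jar: 28 mm wide, 38 mm tall, 41 to 79 mm above the table, 39 mm to +y of the bay's point while the cam is low. Axes as the holder.
- pad: The rubber pad on the follower's end. It is itself sprung (about 1400 N/m) and clamps the jar with about 7 to 8 N at the cam's high point. Origin on the follower near the cam, not on the pad.
- holder: Jar holder, fixed: teak base 195 x 270 x 12 mm with a deck sloping 28 deg, lower edge towards the robot, that carries the cam. Origin on the table straight below the point where the cam's axis meets the deck (65 mm up). x away from the robot, y left, z up; the bay's point is at (0, -124, 12) mm.
- ledge (a point): Middle of the lower front edge of the holder's teak ledge, over the back of the deck, 168 mm above the table; ledge 16 mm thick, 137 mm along y, reaching 115 mm back (+x), with two little fixed pots on it, tops up to 252 mm. It leaves no room for a gripper pointing straight down on the handle: come along the cam's axis.
- cam_grip (a point): Grip point of the handle on the cam's axis, 10 mm under the handle's top. Turns with the cam: z is the cam's axis, out of the deck, 28 deg from vertical, leaning to the holder's -x (towards the robot); y points along the handle's long end, over the high point. Handle 14 mm wide (x), 26 mm tall, reaching 42 mm along +y and 16 mm along -y. Fingers opened to 45 mm clear all round it.
- cam_disc (a point): Centre of the top of the steel eccentric disc under the handle: 48 mm in diameter, 12 mm thick, centre 11 mm off the cam's axis towards the high point, top 28 mm below the grip point (12 mm below the handle's underside); the deck lies 42 mm below the grip point. Axes as the grip point.
- cam (a joint): Turn of the cam, rad. 0: long end along the holder's +y, away from the jar. Grows counter-clockwise seen from above, the long end sweeping past the robot's side. 3.14: long end and high point squarely at follower and jar (-y). Starts at 0.2 to 1.0; stays where left (friction 0.1 N m); can be overturned, stop only at 4.2. Disc meets follower at about 1.1, pad meets jar at 1.9 to 2.2.
- follower (a joint): Travel of the sprung steel follower towards the jar, m: 0 at rest, 0.016 with the cam's high point on it; a spring (150 N/m) brings it back.
- caddy: Tea caddy, bystander: plain straight stainless cylinder 70 mm in diameter, 118 mm tall with a small knob on top (130 mm in all). Origin at the centre of its foot.
- pot: Sugar pot, bystander: bulging white ceramic pot 90 mm in diameter, 94 mm tall with a round knob. Origin at the centre of its foot.
- scoop: Lime plastic scoop, bystander, lying on the table: tray 75 x 50 x 28 mm along its +x, flat handle 90 mm along -x. Origin on the underside where handle and tray meet.
Not all that is in view belongs to the job. What is shaped like the jar but purple or red is not meant.

How it is judged:
By the outcome, as a careful person would: the job done as asked, in the order asked, and still so for the second after the job is handed in, with the robot touching nothing.
It also fails if it takes over 67 s, if anything falls off the work surface, if the arm or the gripper's body presses on something with over 40 N, if the wrist force passes 120 N, or if a joint passes its speed limit or range.

## Working session

There is one attempt and no reset: what is moved stays moved. The work goes in short steps, Python scripts to look and compute and a tool call to move; the robot and the scene stay as the last step left them, time stands still between calls to the robot, and variables do not carry over. Pictures are saved under pics/ and viewed, and the job is handed in when it is done.

Besides the shell and the picture viewer there is one more tool, called after "Call:" by a JSON object that holds its "name" and its "arguments". drive_tool: Moves the arm, as the interface text tells. Its arguments: {"type":"object","properties":{"increments":{"type":"array"}},"required":["increments"]}

```bash
mkdir -p pics; ls; cat > h.py <<'E'
import numpy as np, cv2, json
from rig import manip
from scipy.spatial.transform import Rotation as R
np.set_printoptions(precision=4,suppress=True)
def snap(name,fn):
    p,d=manip.read_camera(name); cv2.imwrite(fn,cv2.cvtColor(p,cv2.COLOR_RGB2BGR)); return p,d
def project(name,P):
    c=manip.camera_params(name);f=200/np.tan(np.radians(c['fov_y']/2));T=np.linalg.inv(np.array(c['extrinsics']))
    q=T[:3,:3]@np.array(P)+T[:3,3]
    return c['cx']+f*q[0]/q[2],c['cy']+f*q[1]/q[2]
E
python3 - <<'E'
from h import *
print(manip.read_state())
for n in ["scene","top"]:
    p,d=snap(n,f"pics/{n}0.png"); np.save(f"{n}0.npy",d)
    c=manip.camera_params(n);print(n,c)
    for q in ["jar_mid","bay","v_stop","pad_face","holder","ledge","cam_grip","cam_disc","caddy","pot","scoop"]:
        r=manip.pinpoint(q,n)
        for x in r[:3]: print(q,round(x['score'],2),np.array(x['point']),np.round(project(n,x['point'])))
print(manip.read_state()['clock'])
E
```

```text
pics
{'clock': 0.0, 'joints': array([-72.0344,  39.5348, -11.1441,  89.7465,   9.0136,  51.709 ,
       -12.3234]), 'joint_vel': array([ 0.0068,  0.0943, -0.031 ,  0.0615, -0.0047, -0.0174,  0.0208]), 'effort': array([  0.0005, -53.9623,  -1.2665, -15.8537,   0.0091,   0.0097,
        -0.    ]), 'tcp_pos': array([0.1725, 0.6   , 0.2305]), 'eef_rot': array([-179.892 ,    0.009 ,  163.9771]), 'wrist_force': array([ 0.3692,  0.6294, -0.2527]), 'ft_torque': array([ 0.0017, -0.0153,  0.0013]), 'width': 1.0036564717934737}
scene {'fov_y': 55.27113623998523, 'cx': 326.8607482453831, 'cy': 198.91562019557247, 'extrinsics': array([[ 0.9977, -0.052 ,  0.0436,  0.4854],
       [-0.0672, -0.6685,  0.7406, -0.8288],
       [-0.0094, -0.7419, -0.6705,  0.8825],
       [ 0.    ,  0.    ,  0.    ,  1.    ]])}
jar_mid 0.81 [ 0.4585 -0.2136  0.0549] [304. 276.]
jar_mid 0.65 [ 0.3564 -0.2746  0.0552] [264. 298.]
bay 0.75 [ 0.6087 -0.0388  0.012 ] [352. 235.]
v_stop 0.97 [ 0.6045 -0.0709  0.0721] [353. 229.]
pad_face 0.53 [ 0.5992 -0.0016  0.0589] [348. 216.]
holder 0.95 [ 0.5959  0.0816 -0.0009] [344. 
[... 707 characters left out ...]
845,  1.315 ],
       [ 0.    ,  0.    ,  0.    ,  1.    ]])}
jar_mid 0.89 [ 0.4611 -0.2147  0.0558] [390. 218.]
jar_mid 0.66 [ 0.3564 -0.2723  0.0496] [409. 250.]
jar_mid 0.49 [ 0.4104 -0.1114  0.0513] [359. 235.]
bay 0.89 [ 0.6023 -0.0403  0.0124] [335. 181.]
v_stop 0.81 [ 0.6032 -0.0712  0.0763] [345. 177.]
pad_face 0.57 [0.6001 0.0002 0.0629] [324. 179.]
holder 0.62 [ 0.598   0.0813 -0.0019] [301. 184.]
ledge 0.83 [0.6055 0.1042 0.1665] [291. 172.]
cam_grip 0.65 [0.5779 0.0826 0.0996] [299. 184.]
cam_disc 0.59 [0.5868 0.0935 0.0758] [296. 183.]
caddy 0.96 [ 0.4432 -0.3735  0.001 ] [433. 224.]
pot 0.69 [ 0.5939 -0.2697 -0.001 ] [400. 182.]
scoop 0.57 [0.4382 0.4403 0.0023] [199. 232.]
1.2
```

View pics/scene0.png

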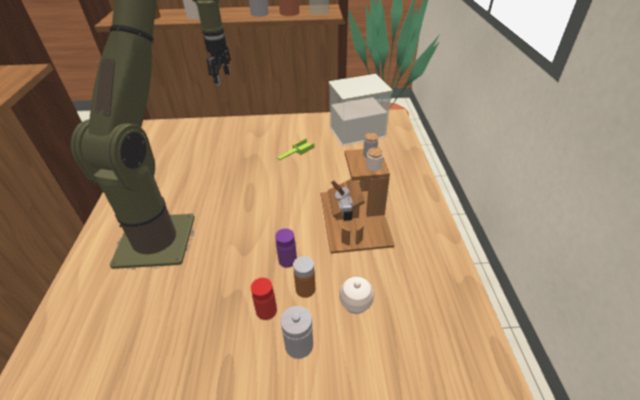

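View pics/top0.png

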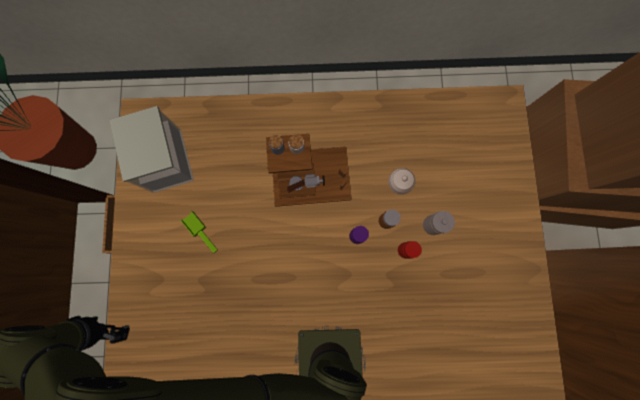

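```bash
python3 - <<'E'
import cv2,numpy as np
a=cv2.imread('pics/scene0.png');b=cv2.imread('pics/top0.png')
x=cv2.resize(a[130:350,230:430],(400,440));y=cv2.resize(b[130:290,280:460],(400,356))
o=np.zeros((440,800,3),np.uint8);o[:,:400]=x;o[:356,400:]=y
cv2.imwrite('pics/crop0.png',o)
E
```

```text
(no output)
```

View pics/crop0.png

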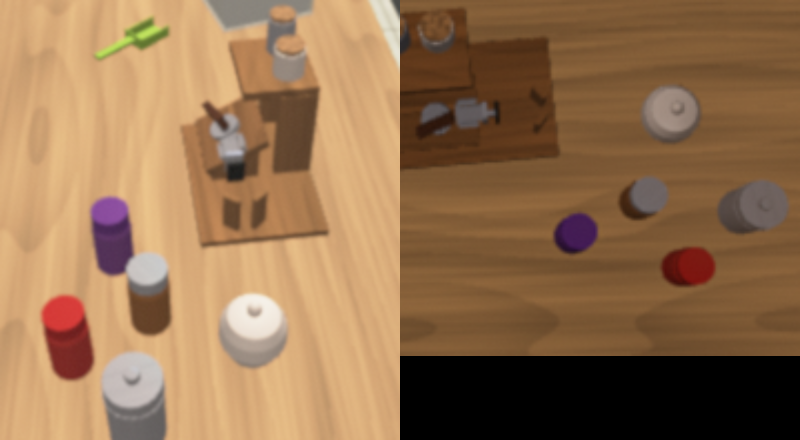

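Three things have the jar's shape: amber glass with a grey steel lid at scene (304,276) / top (390,218), purple at scene (286,248), and red at scene (264,298). The crop shows that only the first has an amber body and a steel lid, so that is the honey jar, at about (0.460, -0.214). The pot is at scene (356,293) and the caddy at (298,332). The cam handle points away from the bay, under the ledge.

I'll start moving and turn the tool on the way.

Call:
{"name": "drive_tool", "arguments": {"increments": [[-3.5,-2.1,-0.3,0,1],[-3.5,-2.1,-0.3,0,1],[-3.5,-2.1,-0.3,0,1],[-3.5,-2.1,-0.3,0,1],[-3.5,-2.1,-0.3,0,1],[-3.5,-2.1,-0.3,0,1],[-3.5,-2.1,-0.3,0,1],[-3.5,-2.1,-0.3,0,1],[-3.5,-2.1,-0.3,0,1],[-3.5,-2.1,-0.3,0,1]]}}

```text
clock: 2.2
tcp_pos: [0.4561, 0.3003, 0.2603]
eef_rot: [179.6, -0.3, 164.9]
wrist_force: [0.2, 0.9, -0.1]
width: 1.002
```

```bash
cat >> h.py <<'E'
def go(target,yaw_to=None):
    "shift in tool cm to world target; twist to bring tool y along given world dir (deg, mod 180)"
    s=manip.read_state(); Rm=R.from_euler('xyz',s['eef_rot'],degrees=True).as_matrix()
    d=Rm.T@(np.array(target)-s['tcp_pos'])*100
    a=np.degrees(np.arctan2(Rm[1,1],Rm[0,1]))
    print('t',round(s['clock'],2),'tcp',s['tcp_pos'],'rot',s['eef_rot'],'jawdir',round(a,1),'w',round(s['width'],3),'F',s['wrist_force'])
    print('shift cm',d,'norm',np.linalg.norm(d))
    if yaw_to is not None:
        e=(a-yaw_to+90)%180-90
        print('twist rad',np.radians(e),'or',np.radians(e-np.sign(e)*180)) # tool z down: +twist lowers world angle
    return d
E
python3 - <<'E'
from h import *
go([.46,.05,.25],2.6); print(manip.read_state()['joints'])
E
```

```text
t 2.2 tcp [0.4561 0.3003 0.2603] rot [179.6126  -0.2689 164.8605] jawdir 74.9 w 1.002 F [ 0.2249  0.9179 -0.1093]
shift cm [ -6.9192 -24.0649   0.8346] norm 25.053792190699088
twist rad 1.2611525649293687 or -1.8804400886604244
[-28.8519  31.6007 -14.6326 101.4034   9.6574  48.0633  27.0052]
```

Call:
{"name": "drive_tool", "arguments": {"increments": [[-1.25,-4.5,0,0,1],[-1.25,-4.5,0,0,1],[-1.25,-4.5,0,0,1],[-1.25,-4.5,0,0,1],[-1.25,-4.5,0,0,1],[-1.25,-4.5,0,0,1],[-1.25,-4.5,0,0,1],[-1.25,-4.5,0,0,1],[-1.25,-4.5,0,0,1],[-1.25,-4.5,0,0,1],[-1.25,-4.5,0,0,1],[0,0,0,0.14,1],[0,0,0,0.14,1],[0,0,0,0.14,1],[0,0,0,0.14,1],[0,0,0,0.14,1],[0,0,0,0.14,1],[0,0,0,0.14,1],[0,0,0,0.14,1],[0,0,0,0.14,1]]}}

```text
clock: 4.2
tcp_pos: [0.4617, -0.2457, 0.2574]
eef_rot: [179.2, -0.4, 88.9]
wrist_force: [0.5, 0.3, -1.1]
width: 1.004
```

```bash
python3 - <<'E'
from h import *
snap("wrist","pics/w1.png")
for q in ["jar_mid","jar","bay","v_stop","holder","pad_face","cam_grip","cam_disc"]:
    for x in manip.pinpoint(q,"wrist")[:2]: print(q,round(x['score'],2),np.array(x['point']))
go([.46,-.2145,.25],2.6); print(manip.read_state()['joints'])
c=manip.camera_params("wrist"); print(c)
E
```

```text
jar_mid 0.87 [ 0.412  -0.1085  0.0509]
jar_mid 0.71 [ 0.3541 -0.2733  0.0548]
jar 0.83 [ 0.4102 -0.1138  0.0017]
jar 0.68 [ 0.355  -0.2729 -0.    ]
bay 0.81 [ 0.601  -0.0415  0.0128]
bay 0.5 [ 0.4587 -0.2155  0.0008]
v_stop 0.75 [ 0.6013 -0.0413  0.0117]
v_stop 0.62 [ 0.606  -0.0669  0.0731]
t 4.65 tcp [ 0.4616 -0.2458  0.2573] rot [179.2265  -0.3694  89.2408] jawdir -0.8 w 0.998 F [0.032  0.2148 0.0444]
shift cm [ 3.1234 -0.2094  0.743 ] norm 3.217344376485258
twist rad -0.05871553975167269 or 3.0828771138381206
[ 19.4506  29.6295   6.191  106.4384  -5.3778  43.6455  27.9396]
{'fov_y': 65.70646984690485, 'cx': 317.9731530432342, 'cy': 197.22560025439978, 'extrinsics': array([[ 0.9998, -0.0172,  0.0093,  0.4602],
       [-0.0138, -0.9566, -0.2911, -0.1697],
       [ 0.0139,  0.291 , -0.9566,  0.4005],
       [ 0.    ,  0.    ,  0.    ,  1.    ]])}
```

View pics/w1.png

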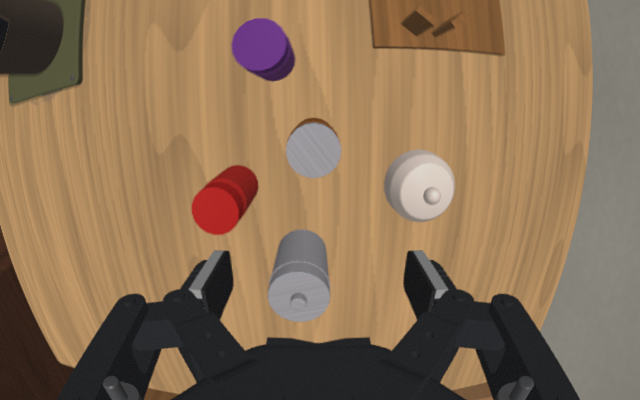

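The wrist view shows the jar's steel lid at about (314,149), amber body below it, the purple jar at (262,50), red at (222,200), pot at (420,186), caddy at (300,275), and the holder at top right. The wrist camera sits on the tool's +x side, so I'll turn it towards the robot, clear of the ledge. First I'll get the lid centre from the picture.

```bash
cat >> h.py <<'E'
def wray(u,v,zp,c=None):
    c=c or manip.camera_params("wrist");f=200/np.tan(np.radians(c['fov_y']/2))
    du,dv=u-c['cx'],v-c['cy'];r=np.hypot(du,dv);th=r/f
    d=np.array([du/r*np.sin(th),dv/r*np.sin(th),np.cos(th)])
    T=np.array(c['extrinsics']);w=T[:3,:3]@d;o=T[:3,3]
    return o+w*(zp-o[2])/w[2]
def pray(name,u,v,zp):
    c=manip.camera_params(name);f=200/np.tan(np.radians(c['fov_y']/2))
    T=np.array(c['extrinsics']);w=T[:3,:3]@np.array([(u-c['cx'])/f,(v-c['cy'])/f,1]);o=T[:3,3]
    return o+w*(zp-o[2])/w[2]
E
python3 - <<'E'
from h import *
im=cv2.imread('pics/w1.png'); g=cv2.cvtColor(im,cv2.COLOR_BGR2GRAY)
sub=im[105:190,275:355].astype(int); m=((sub.max(2)-sub.min(2))<30).astype(np.uint8)
n,l,st,ce=cv2.connectedComponentsWithStats(m); k=1+st[1:,4].argmax(); print(st[k],ce[k])
u,v=275+ce[k][0],105+ce[k][1]; print(u,v,wray(u,v,.11))
E
```

```text
[  11   17   55   56 2384] [37.9987 44.7697]
312.99874161073825 149.76971476510067 [ 0.4589 -0.2112  0.11  ]
```

Call:
{"name": "drive_tool", "arguments": {"increments": [[0.3,0,0,-0.148,1],[0.3,0,0,-0.148,1],[0,0,0,-0.148,1],[0,0,0,-0.148,1],[0,0,0,-0.148,1],[0,0,0,-0.148,1],[0,0,0,-0.148,1],[0,0,0,-0.148,1],[0,0,0,-0.148,1],[0,0,0,-0.148,1],[0,0,0,-0.148,1],[0,0,0,0,1]]}}

```text
clock: 5.85
tcp_pos: [0.4604, -0.2415, 0.2576]
eef_rot: [179.7, 0.9, -175.9]
wrist_force: [-0.5, -0.4, 0.3]
width: 1.001
```

```bash
python3 - <<'E'
from h import *
go([.46,-.2145,.13],92.6); print(manip.read_state()['joints'])
E
```

```text
t 5.85 tcp [ 0.4604 -0.2415  0.2576] rot [ 179.7406    0.8586 -175.915 ] jawdir 94.1 w 1.001 F [-0.5191 -0.3714  0.3057]
shift cm [ 0.0408  2.6343 12.7757] norm 13.044516823823015
twist rad 0.025985891868252575 or -3.11560676172154
[ 37.1242  30.3005 -22.1529 106.049   14.6043  45.7561 101.6721]
```

Call:
{"name": "drive_tool", "arguments": {"increments": [[0,0.7,2,0.026,1],[0,0.7,2,0,1],[0,0.7,2,0,1],[0,0.7,2,0,1],[0,0,2,0,1],[0,0,2,0,1],[0,0,1,0,1],[0,0,0,0,1]]}}

```text
clock: 6.65
tcp_pos: [0.4636, -0.2145, 0.1249]
eef_rot: [179.9, 1.2, -179.1]
wrist_force: [-0.0, 0.5, 0.5]
width: 0.999
```

```bash
python3 - <<'E'
from h import *
snap("wrist","pics/w2.png")
go([.4595,-.213,.077],92.6)
E
```

```text
t 6.7 tcp [ 0.4639 -0.2146  0.1255] rot [ 179.9347    1.2254 -179.0569] jawdir 90.9 w 0.997 F [ 0.286  -0.6198 -0.1905]
shift cm [0.5384 0.1647 4.8382] norm 4.870861374699941
twist rad -0.028893779853109182 or 3.112698873736684
```

View pics/w2.png

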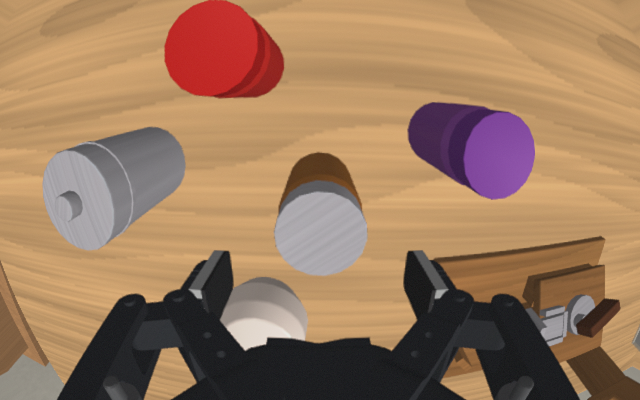

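The view shows the jar's steel lid at (321,227), amber body behind it, centred between the fingers, which are clear of all neighbours.

```bash
python3 - <<'E'
from h import *
print(wray(321,228,.11))
E
```

```text
[ 0.4549 -0.2122  0.11  ]
```

Call:
{"name": "drive_tool", "arguments": {"increments": [[0.3,0.1,1.5,-0.02,1],[0.2,0.0,1.5,0,1],[0,0,1.3,0,1],[0,0,0.4,0,1],[0,0,0,0,1]]}}

```text
clock: 7.2
tcp_pos: [0.4642, -0.2162, 0.0821]
eef_rot: [-179.8, 1.8, -178.2]
wrist_force: [0.2, 0.0, 0.3]
width: 1.003
```

```bash
python3 - <<'E'
from h import *
go([.4595,-.213,.077],92.6)
E
```

```text
t 7.2 tcp [ 0.4642 -0.2162  0.0821] rot [-179.7695    1.8135 -178.2139] jawdir 91.8 w 1.003 F [0.2429 0.0287 0.3285]
shift cm [0.4781 0.3344 0.4936] norm 0.7642488261688122
twist rad -0.014333105178116867 or 3.1272595484116765
```

Call:
{"name": "drive_tool", "arguments": {"increments": [[0.3,0.2,0.3,-0.01,1],[0.3,0.1,0.2,0,1],[0,0,0,0,1]]}}

```text
clock: 7.5
tcp_pos: [0.4591, -0.2138, 0.0786]
eef_rot: [-179.7, 2.0, -177.7]
wrist_force: [-0.2, -0.2, -0.1]
width: 0.996
```

```bash
python3 - <<'E'
from h import *
go([.4585,-.213,.077],92.6)
E
```

```text
t 7.5 tcp [ 0.4591 -0.2138  0.0786] rot [-179.6735    2.0091 -177.6513] jawdir 92.3 w 0.996 F [-0.2082 -0.203  -0.1388]
shift cm [0.0585 0.0844 0.1564] norm 0.1871517318411472
twist rad -0.0045854925525705996 or 3.1370071610372228
```

Call:
{"name": "drive_tool", "arguments": {"increments": [[0,0,0,0,0.5],[0,0,0,0,0.2],[0,0,0,0,0.0],[0,0,0,0,0.0],[0,0,0,0,0.0],[0,0,0,0,0.0]]}}

```text
clock: 8.1
tcp_pos: [0.4593, -0.2139, 0.0796]
eef_rot: [-179.6, 2.1, -177.7]
wrist_force: [-0.2, 0.1, 1.0]
width: 0.604
```

```bash
python3 - <<'E'
from h import *
snap("wrist","pics/w3.png")
go([.4585,-.213,.077],92.6);print(manip.read_state()['joints'])
E
```

```text
t 8.15 tcp [ 0.4593 -0.2139  0.0795] rot [-179.6415    2.0647 -177.6578] jawdir 92.3 w 0.602 F [-0.6518  1.0033  0.0686]
shift cm [0.0878 0.0953 0.2509] norm 0.28239203763227116
twist rad -0.00472458296307733 or 3.136868070626716
[ 26.0602  45.1439  -9.7873 118.803   24.5869  15.7752  87.9351]
```

View pics/w3.png

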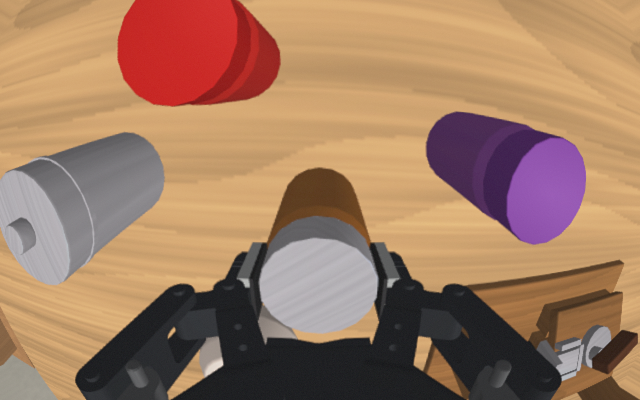

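The fingers hold the lid: it fills the gap at (319,285), and the width stopped at 0.60, about 51 mm. Lifting.

Call:
{"name": "drive_tool", "arguments": {"increments": [[0,0,-1,0,0],[0,0,-2,0,0],[0,0,-2.5,0,0],[0,0,-2.5,0,0],[0,0,-2.5,0,0],[-1.5,1.8,-1,0,0],[-2,2.5,0,0,0],[-2,2.5,0,0,0],[-1.5,2,0,0,0],[-1,1,0,0,0],[0,0,0,0,0]]}}

```text
clock: 9.25
tcp_pos: [0.5276, -0.1103, 0.203]
eef_rot: [-179.7, 1.5, -178.0]
wrist_force: [0.2, 0.2, -3.3]
width: 0.603
```

```bash
python3 - <<'E'
from h import *
go([.6025,-.0365,.19],92.6);print(manip.read_state()['joints'])
snap("wrist","pics/w4.png")
for q in ["jar_mid","bay","v_stop","holder","pad_face","cam_grip","cam_disc","ledge"]:
    for x in manip.pinpoint(q,"wrist")[:2]: print(q,round(x['score'],2),np.array(x['point']))
snap("top","pics/top4.png")
E
```

```text
t 9.25 tcp [ 0.5276 -0.1103  0.203 ] rot [-179.743     1.5235 -177.9566] jawdir 92.0 w 0.603 F [ 0.2098  0.1946 -3.2737]
shift cm [-7.7071  7.1109  1.4782] norm 10.590026749203158
twist rad -0.009833444226953076 or 3.1317592093628397
[ 17.8058  35.2232 -17.6312 107.6597  16.6608  38.0258  82.3016]
jar_mid 0.6 [ 0.3542 -0.2685  0.0525]
bay 0.76 [ 0.5997 -0.0416  0.0087]
holder 0.63 [ 0.6004  0.083  -0.    ]
cam_grip 0.7 [0.5805 0.0805 0.1045]
cam_disc 0.86 [0.5875 0.0959 0.0733]
ledge 0.97 [0.5993 0.105  0.1671]
```

View pics/w4.png

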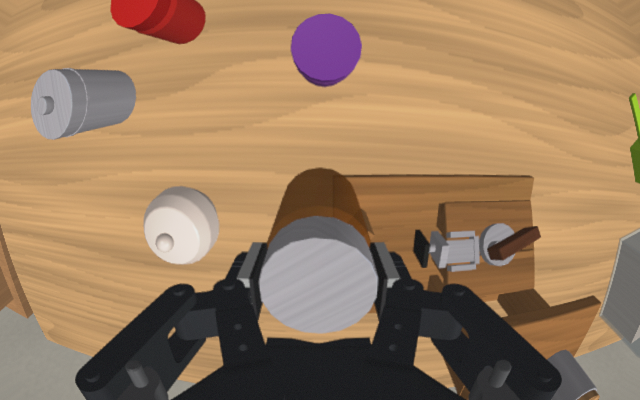

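```bash
python3 - <<'E'
from h import *
for u,v,z in [(345,177,.012),(440,177,.012),(530,177,.012),(417,233,.06),(425,262,.06)]: print(u,v,wray(u,v,z))
a=cv2.imread('pics/w4.png');cv2.imwrite('pics/w4c.png',cv2.resize(a[160:360,320:560],(720,600),interpolation=cv2.INTER_CUBIC))
a=cv2.imread('pics/top0.png');cv2.imwrite('pics/t0c.png',cv2.resize(a[120:220,255:365],(660,600),interpolation=cv2.INTER_CUBIC))
E
```

```text
345 177 [ 0.5341 -0.0826  0.012 ]
440 177 [0.5293 0.0294 0.012 ]
530 177 [0.5217 0.1649 0.012 ]
417 233 [ 0.5786 -0.0073  0.06  ]
425 262 [0.6141 0.0083 0.06  ]
```

View pics/w4c.png

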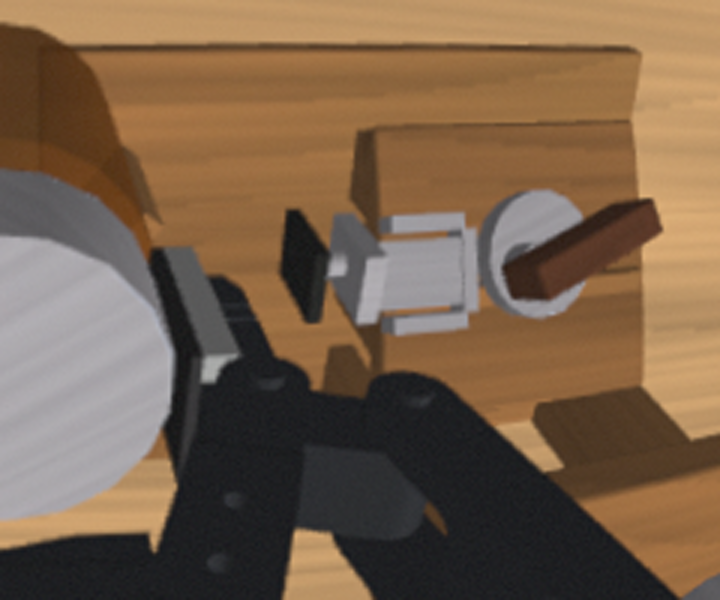

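View pics/t0c.png

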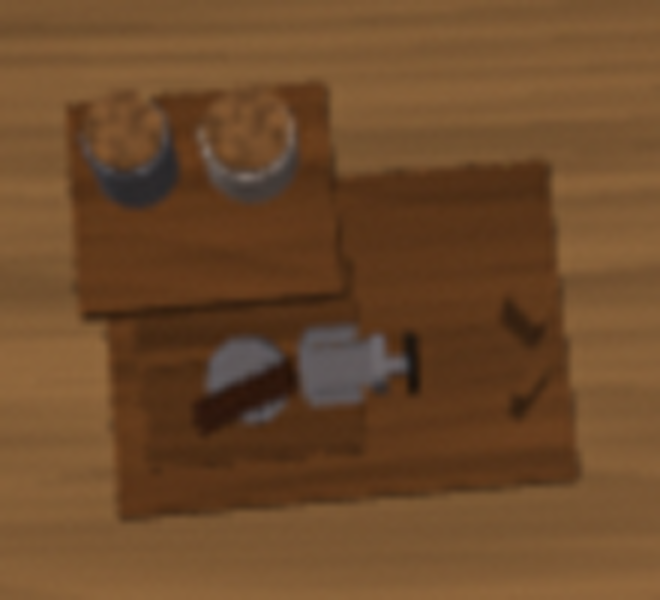

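The holder is turned about +2.8° (front edge at crop y≈47). The handle's long end points to +y with a lean towards the robot, so the cam is at roughly 0.5 rad. The bay is free. Moving over it.

Call:
{"name": "drive_tool", "arguments": {"increments": [[-1.5,1.4,0.2,-0.01,0],[-2,1.8,0.2,0,0],[-2,1.8,0.2,0,0],[-1.5,1.3,0.2,0,0],[-0.6,0.6,0.2,0,0],[0,0,0,0,0],[0,0,0,0,0]]}}

```text
clock: 10.45
tcp_pos: [0.5991, -0.0426, 0.1926]
eef_rot: [-179.5, 1.1, -177.9]
wrist_force: [0.4, 0.1, -4.0]
width: 0.604
```

```bash
python3 - <<'E'
from h import *
go([.602,-.0363,.12],92.7)
snap("wrist","pics/w5.png");snap("scene","pics/s5.png")
E
```

```text
t 10.45 tcp [ 0.5991 -0.0426  0.1926] rot [-179.5251    1.1394 -177.9142] jawdir 92.1 w 0.604 F [ 0.3629  0.1156 -3.9799]
shift cm [-0.1685  0.6821  7.2554] norm 7.28930975294162
twist rad -0.010885398971128318 or 3.1307072546186645
```

View pics/w5.png

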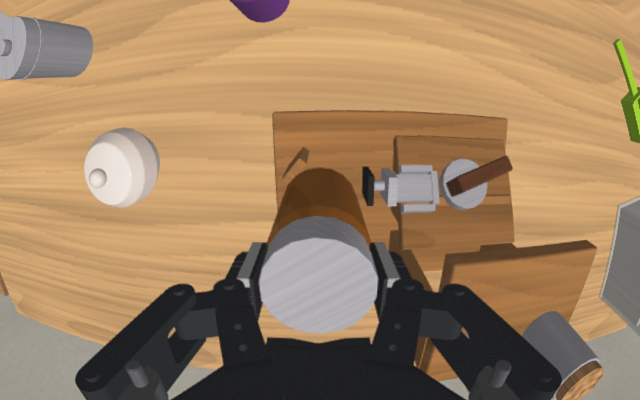

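```bash
python3 - <<'E'
from h import *
a=cv2.imread('pics/w5.png');cv2.imwrite('pics/w5c.png',cv2.resize(a[130:230,260:420],(800,500),interpolation=cv2.INTER_CUBIC))
E
```

```text
(no output)
```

View pics/w5c.png

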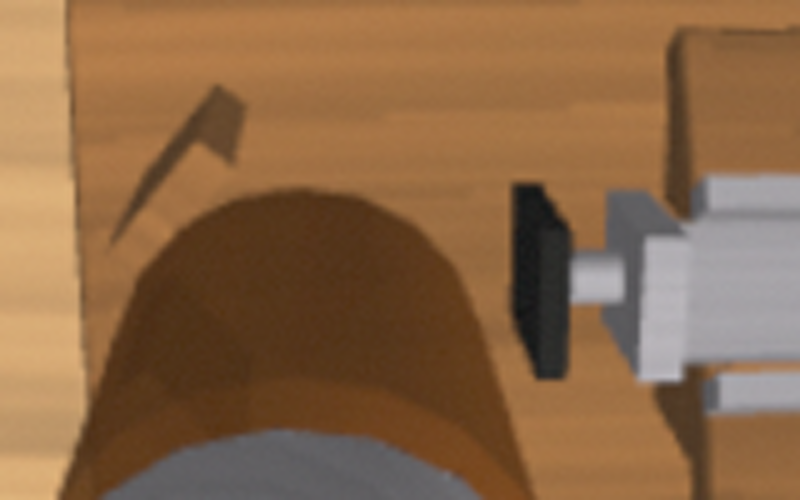

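```bash
python3 - <<'E'
from h import *
for p in [(368,176),(367,205.6)]: print(wray(*p,.079))
print(wray(274.5,150,.012),wray(274,115,.012))
E
```

```text
[ 0.5841 -0.0006  0.079 ]
[0.611  0.0007 0.079 ]
[ 0.5763 -0.0903  0.012 ] [ 0.5392 -0.0912  0.012 ]
```

Call:
{"name": "drive_tool", "arguments": {"increments": [[-0.1,0.4,0,-0.01,0],[-0.1,0.3,0.5,0,0],[0,0,1.5,0,0],[0,0,1.5,0,0],[0,0,1.0,0,0],[0,0,0.5,0,0],[0,0,0,0,0]]}}

```text
clock: 11.25
tcp_pos: [0.6014, -0.038, 0.1413]
eef_rot: [-179.5, 1.2, -177.5]
wrist_force: [1.1, -0.7, -4.0]
width: 0.602
```

```bash
python3 - <<'E'
from h import *
go([.6008,-.0355,.0925],92.7)
snap("wrist","pics/w6.png");snap("scene","pics/s6.png")
a=cv2.imread('pics/w6.png')[120:320,220:460];b=cv2.imread('pics/s6.png')[130:270,270:430]
o=np.hstack([cv2.resize(a,(400,333)),cv2.resize(b,(380,333))]);cv2.imwrite('pics/c6.png',o)
E
```

```text
t 11.25 tcp [ 0.6014 -0.038   0.1413] rot [-179.4618    1.2463 -177.533 ] jawdir 92.5 w 0.602 F [ 1.1199 -0.7339 -4.0347]
shift cm [0.1571 0.3016 4.8734] norm 4.885232996209106
twist rad -0.004270878624706373 or 3.137321774965087
```

View pics/c6.png

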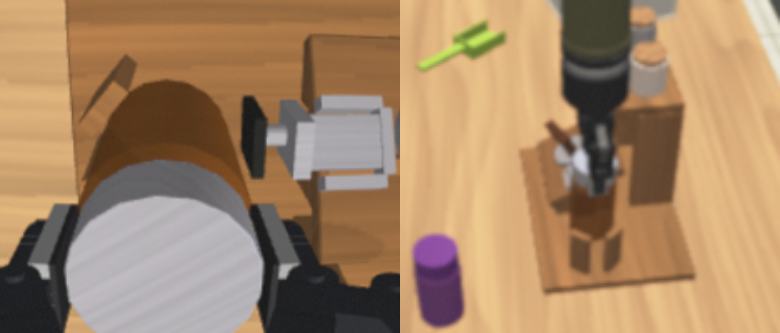

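Call:
{"name": "drive_tool", "arguments": {"increments": [[0.1,0.3,0.5,0,0],[0.1,0.1,0.8,0,0],[0,0,0.8,0,0],[0,0,0.8,0,0],[0,0,0.6,0,0],[0,0,0,0,0]]}}

```text
clock: 11.95
tcp_pos: [0.6005, -0.0345, 0.1049]
eef_rot: [-179.4, 1.3, -177.6]
wrist_force: [0.5, -0.1, -3.7]
width: 0.606
```

```bash
python3 - <<'E'
from h import *
go([.6008,-.0355,.0915],92.7)
E
```

```text
t 11.95 tcp [ 0.6005 -0.0345  0.1049] rot [-179.4117    1.3472 -177.5541] jawdir 92.4 w 0.606 F [ 0.4502 -0.0661 -3.7408]
shift cm [ 0.0033 -0.0831  1.3377] norm 1.3403078451369956
twist rad -0.004675962510822975 or 3.1369166910789703
```

Call:
{"name": "drive_tool", "arguments": {"increments": [[0,-0.05,0.4,0,0],[0,0,0.3,0,0],[0,0,0.25,0,0],[0,0,0.2,0,0],[0,0,0,0,0]]}}

```text
clock: 12.45
tcp_pos: [0.6013, -0.0354, 0.0925]
eef_rot: [-179.4, 1.4, -177.6]
wrist_force: [0.4, 0.6, -4.2]
width: 0.601
```

```bash
python3 - <<'E'
from h import *
go([.6008,-.0355,.0915],92.7)
E
```

```text
t 12.45 tcp [ 0.6013 -0.0354  0.0925] rot [-179.4072    1.3919 -177.5748] jawdir 92.4 w 0.601 F [ 0.4365  0.5543 -4.1875]
shift cm [ 0.0508 -0.0063  0.1011] norm 0.11330341268337964
twist rad -0.005048161230126739 or 3.1365444923596666
```

Call:
{"name": "drive_tool", "arguments": {"increments": [[0,0,0.1,0,0],[0,0,0.08,0,0],[0,0,0,0,0]]}}

```text
clock: 12.75
tcp_pos: [0.6019, -0.0354, 0.0921]
eef_rot: [-179.4, 1.5, -177.6]
wrist_force: [-0.2, 1.1, -3.1]
width: 0.601
```

Call:
{"name": "drive_tool", "arguments": {"increments": [[0,0,0.08,0,0],[0,0,0,0,0]]}}

```text
clock: 12.95
tcp_pos: [0.6022, -0.0353, 0.0918]
eef_rot: [-179.4, 1.5, -177.6]
wrist_force: [-0.2, -1.1, -2.6]
width: 0.603
```

Call:
{"name": "drive_tool", "arguments": {"increments": [[0,0,0.1,0,0],[0,0,0.08,0,0],[0,0,0,0,0]]}}

```text
clock: 13.25
tcp_pos: [0.6024, -0.0353, 0.0919]
eef_rot: [-179.4, 1.6, -177.6]
wrist_force: [0.1, 0.1, -3.0]
width: 0.603
```

Call:
{"name": "drive_tool", "arguments": {"increments": [[0,0,0.2,0,0],[0,0,0.2,0,0]]}}

```text
clock: 13.45
tcp_pos: [0.6032, -0.0352, 0.0917]
eef_rot: [-179.3, 1.7, -177.6]
wrist_force: [-6.9, 1.0, 20.4]
width: 0.603
```

The foot is on the floor (wrist force went from -4 to +20 N). Easing off, then releasing gradually.

Call:
{"name": "drive_tool", "arguments": {"increments": [[0,0,-0.1,0,0],[0,0,0,0,0.62],[0,0,0,0,0.68],[0,0,0,0,0.78],[0,0,0,0,0.9],[0,0,0,0,1],[0,0,0,0,1]]}}

```text
clock: 14.15
tcp_pos: [0.6047, -0.0359, 0.0924]
eef_rot: [-179.3, 1.9, -177.6]
wrist_force: [0.6, 0.1, -0.2]
width: 1.0
```

```bash
python3 - <<'E'
from h import *
go([.6008,-.0355,.0915],92.7)
snap("wrist","pics/w7.png")
E
```

```text
t 14.15 tcp [ 0.6047 -0.0359  0.0924] rot [-179.2712    1.8845 -177.6286] jawdir 92.3 w 1.0 F [ 0.5799  0.1482 -0.1755]
shift cm [0.3957 0.0567 0.0794] norm 0.40755801560291627
twist rad -0.006153397394653273 or 3.13543925619514
```

View pics/w7.png

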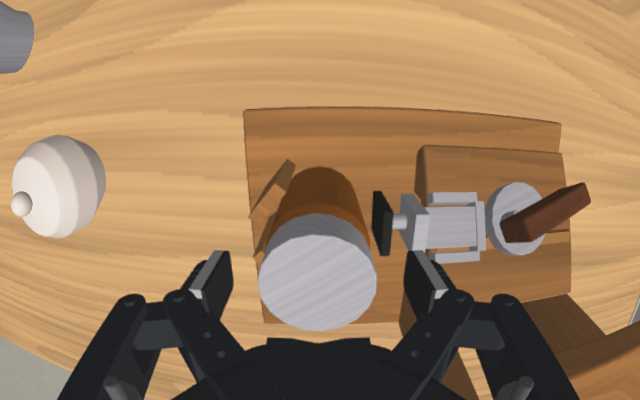

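The jar stands upright with its lid at (318,272), clear of the pad (right) and the V stop (left), and the fingers are open off it. Retreating up.

Call:
{"name": "drive_tool", "arguments": {"increments": [[0.1,0,-1,0,1],[0,0,-2,0,1],[0,0,-2.5,0,1],[0,0,-2.5,0,1],[0,0,-1,0,1],[3,0,0,0,1],[4,1,0,0,1],[4,3,0,0,1],[2,4,0,0,1],[0,3,0,0,1],[0,0,0,0,1]]}}

```text
clock: 15.3
tcp_pos: [0.4617, 0.0726, 0.1831]
eef_rot: [-179.4, 2.2, -177.8]
wrist_force: [0.4, -0.1, 0.2]
width: 1.0
```

```bash
cat >> h.py <<'E'
# holder model
YAW=np.radians(2.7)
def holder_pose():
    return np.array([.5985,.0815,0.])
def cam_pts(th,G,yaw=YAW):
    Rz=R.from_euler('z',yaw).as_matrix(); a=np.array([-np.sin(np.radians(28)),0,np.cos(np.radians(28))]); xd=np.array([np.cos(np.radians(28)),0,np.sin(np.radians(28))]); yd=np.array([0,1.,0])
    h=np.cos(th)*yd-np.sin(th)*xd; s=np.cross(h,a) # handle x axis = y x z
    return Rz@h,Rz@s,Rz@a
def wproj(P,c):
    T=np.linalg.inv(np.array(c['extrinsics']));q=T[:3,:3]@np.array(P)+T[:3,3];f=200/np.tan(np.radians(c['fov_y']/2))
    rr=np.hypot(q[0],q[1]);t=np.arctan2(rr,q[2]);return np.array([c['cx']+f*t*q[0]/rr,c['cy']+f*t*q[1]/rr])
def overlay(im,th,G,c,sc=1,off=(0,0),pr=wproj):
    h,s,a=cam_pts(th,G)
    for A in (10e-3,-16e-3):
        pts=[G+a*A+h*l+s*w for l,w in [(.042,.007),(.042,-.007),(-.016,-.007),(-.016,.007)]]
        pp=np.array([(pr(p,c)-off)*sc for p in pts]).astype(int); cv2.polylines(im,[pp],True,(0,255,0) if A>0 else (255,255,0),1)
E
python3 - <<'E'
from h import *
go([.5,.08,.2],92.7); print(manip.read_state()['joints'])
c=manip.camera_params("wrist")
snap("wrist","pics/w8.png")
G=[]
for q in ["cam_grip","cam_disc","holder","pad_face","bay","ledge","jar_mid","jar"]:
    for x in manip.pinpoint(q,"wrist")[:2]: print(q,round(x['score'],2),np.array(x['point']))
im=cv2.imread('pics/w8.png')
np.save('c8.npy',c,allow_pickle=True)
o=cv2.resize(im,(800,500));
for th,G in [(.5,np.array([.5785,.081,.102]))]: overlay(o,th,G,c,1.25)
cv2.imwrite('pics/w8o.png',o)
E
```

```text
t 15.3 tcp [0.4617 0.0726 0.1831] rot [-179.3794    2.187  -177.7801] jawdir 92.2 w 1.0 F [ 0.3634 -0.0773  0.2012]
shift cm [-3.9137  0.5775 -1.5515] norm 4.249421165925433
twist rad -0.008791977815335326 or 3.1328006757744578
[ -7.3278  32.2167 -12.3511 121.0189  17.5548  26.4843  58.8185]
cam_grip 0.76 [0.5785 0.081  0.1052]
cam_disc 0.69 [0.5887 0.0966 0.0737]
holder 0.81 [ 0.5985  0.0832 -0.0023]
holder 0.72 [ 0.6071 -0.0402  0.0131]
pad_face 0.92 [ 0.5972 -0.0005  0.0611]
jar_mid 0.98 [ 0.3553 -0.2703  0.0522]
jar_mid 0.92 [ 0.6001 -0.0374  0.0655]
jar 0.97 [ 0.4102 -0.113   0.0028]
jar 0.84 [ 0.6058 -0.0388  0.0132]
```

View pics/w8o.png

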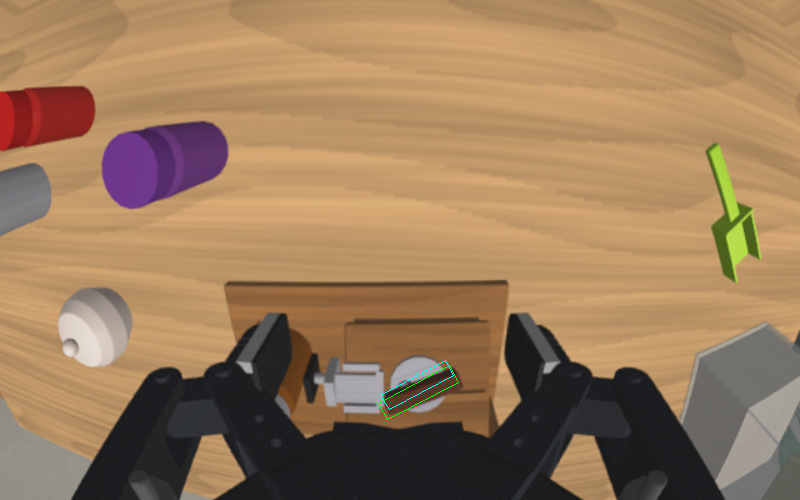

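The overlay with θ = 0.5 rad and grip point (0.5785, 0.081, 0.102) fits the handle in the picture (crop (380–457, 362–418)). The jar stands in the bay at about (0.600, -0.037).

The tool stays vertical, so I'll work the handle in two steps:
- Hook its long end with the open far finger, keeping the body on the robot's side of the ledge.
- Finish by pushing with closed fingers.

```bash
cat >> h.py <<'E'
G0=np.array([.5785,.081,.102])
def plan(tg,hand,rot=None,maxs=4.5):
    "tg list of (xyz, jawdir or None): rows, assuming each is reached, tilt kept in tool frame"
    s=manip.read_state(); Rm=R.from_euler('xyz',s['eef_rot'],degrees=True).as_matrix(); p=s['tcp_pos'].copy()
    for xyz,j in tg:
        d=Rm.T@(np.array(xyz)-p)*100; a=np.degrees(np.arctan2(Rm[1,1],Rm[0,1]))
        tw=0 if j is None else np.radians((a-j+90)%180-90)
        print('[%.2f, %.2f, %.2f, %.3f, %s],'%(*d,tw,hand), 'BIG' if np.abs(d).max()>5 or abs(tw)>.15 else '')
        p=np.array(xyz);Rm=Rm@R.from_euler('z',tw).as_matrix()
def hook(th,half=.0425,gap=0.,r=.033,tipback=.013,low=.008):
    h,n0,a=cam_pts(th,G0); n=n0 if n0@np.array([np.cos(th),np.sin(th),0])>0 else -n0
    P=G0+r*h+.007*n; nd=n[:2]/np.linalg.norm(n[:2]); c=P[:2]+nd*(gap-half)
    return np.array([c[0],c[1],P[2]-low-tipback]),np.degrees(np.arctan2(nd[1],nd[0]))
E
python3 - <<'E'
from h import *
for th in (.5,.7,.9,1.1,1.3,1.5): print(th,*hook(th))
c,j=hook(.5,gap=.008); print(c,j)
go([c[0]-.03,c[1]+.035,.18],j)
E
```

```text
0.5 [0.5334 0.0888 0.0765] 34.44614936627433
0.7 [0.5337 0.0793 0.0735] 46.349941140506075
0.9 [0.5356 0.0702 0.0709] 57.682451699993265
1.1 [0.5388 0.0615 0.0687] 68.50122299354514
1.3 [0.5432 0.0536 0.067 ] 78.92720971944595
1.5 [0.5488 0.0465 0.0658] 89.11715416975684
[0.54   0.0934 0.0765] 34.44614936627433
t 15.75 tcp [0.4626 0.0666 0.1826] rot [-179.1853    2.1254 -178.3272] jawdir 91.6 w 1.0 F [-0.2364 -0.3562  0.2289]
shift cm [-4.9002  6.0385  0.3531] norm 7.7845990886145335
twist rad 0.998266581528156 or -2.143326072061637
```

Call:
{"name": "drive_tool", "arguments": {"increments": [[0,0,0,0.144,1],[0,0,0,0.144,1],[0,0,0,0.144,1],[0,0,0,0.144,1],[0,0,0,0.144,1],[0,0,0,0.144,1],[0,0,0,0.144,1],[0,0,0,0,1]]}}

```text
clock: 16.55
tcp_pos: [0.464, 0.0627, 0.1823]
eef_rot: [178.6, 1.8, 121.4]
wrist_force: [-0.0, 0.2, -0.2]
width: 1.001
```

```bash
python3 - <<'E'
from h import *
c,j=hook(.5,gap=.008)
go([c[0]-.03,c[1]+.035,.18],j);print(manip.read_state()['joints'])
E
```

```text
t 16.55 tcp [0.464  0.0627 0.1823] rot [178.5528   1.784  121.4498] jawdir 31.5 w 1.001 F [-0.0065  0.1631 -0.1899]
shift cm [3.205  7.3452 0.3125] norm 8.020083443368001
twist rad -0.05151024125078576 or 3.0900824123390076
[-17.2204  32.3123   4.5821 121.4344  -2.904   24.4335  20.7097]
```

Call:
{"name": "drive_tool", "arguments": {"increments": [[1.1,2.5,0,-0.05,1],[1.1,2.5,0,0,1],[1.1,2.5,0,0,1],[0,0,2,0,1],[0,0,2,0,1],[0,0,2,0,1],[0,0,0,0,1]]}}

```text
clock: 17.25
tcp_pos: [0.5139, 0.1319, 0.1213]
eef_rot: [178.6, 1.9, 125.7]
wrist_force: [-0.9, -0.6, 0.5]
width: 0.999
```

```bash
python3 - <<'E'
from h import *
c,j=hook(.5,gap=.010)
go([c[0]-.03,c[1]+.035,.078],j);print(manip.read_state()['joints'])
snap("wrist","pics/w9.png");snap("scene","pics/s9.png")
a=cv2.imread('pics/s9.png')[80:280,220:440];cv2.imwrite('pics/s9c.png',cv2.resize(a,(660,600),interpolation=cv2.INTER_CUBIC))
E
```

```text
t 17.25 tcp [0.5139 0.1319 0.1213] rot [178.5537   1.9071 125.6671] jawdir 35.7 w 0.999 F [-0.8657 -0.5758  0.4502]
shift cm [ 0.0802 -0.4356  4.3246] norm 4.347215600107426
twist rad 0.02214954154544646 or -3.1194431120443467
[-22.5777  41.7235   3.7543 114.0748  -2.7827  22.3731  18.4315]
```

View pics/w9.png

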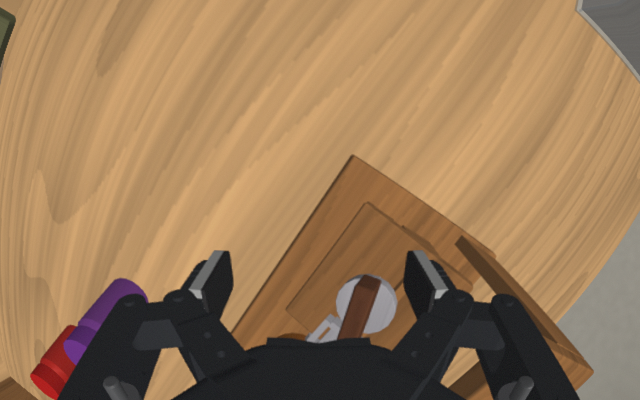

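View pics/s9c.png

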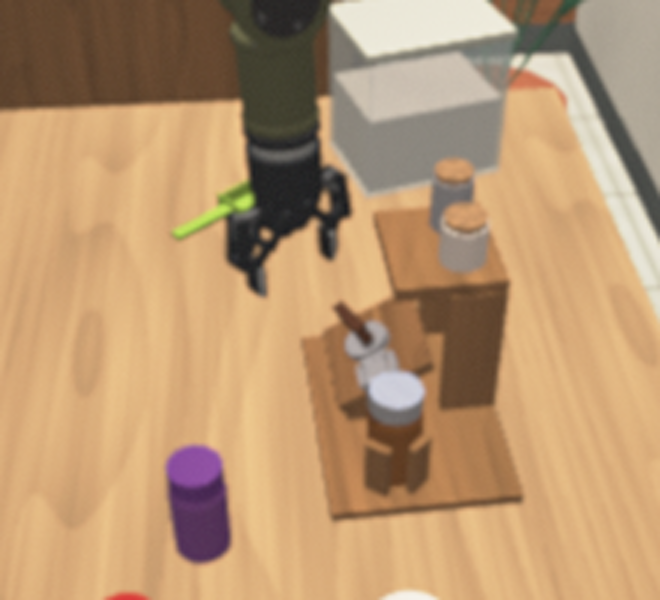

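The far finger (430,270) is beyond the handle's tip (370,280). In the scene crop the jar stands in the bay at (395,430) and the gripper is left of the ledge. Descending, then sliding in behind the handle.

Call:
{"name": "drive_tool", "arguments": {"increments": [[0,0,1.5,0.02,1],[0,0,1.5,0,1],[0,0,1,0,1],[0,0,0,0,1]]}}

```text
clock: 17.75
tcp_pos: [0.5205, 0.1319, 0.0869]
eef_rot: [177.8, 2.1, 124.5]
wrist_force: [-0.6, -0.5, 0.2]
width: 1.003
```

```bash
python3 - <<'E'
from h import *
c,j=hook(.5,gap=.012)
print(c,j); z=.077
p=manip.read_state()['tcp_pos']
plan([((p[0]*.5+.5*c[0],p[1]*.7+.3*(c[1]+.02),z),None),((c[0],c[1]+.02,z),None)],1)
plan([((c[0],c[1]+.02,z),None),((c[0],c[1],z),None)],1)
go([c[0],c[1]+.02,z],j)
im,_=manip.read_camera("wrist");cv2.imwrite('pics/w10.png',cv2.cvtColor(im,cv2.COLOR_RGB2BGR))
E
```

```text
[0.5433 0.0956 0.0765] 34.44614936627433
[-1.01, 0.62, 1.05, 0.000, 1], 
[-1.58, 0.29, 0.07, 0.000, 1], 
[-2.59, 0.91, 1.12, 0.000, 1], 
[-1.65, -1.14, 0.02, 0.000, 1], 
t 17.75 tcp [0.5205 0.1319 0.0869] rot [177.8408   2.0765 124.5279] jawdir 34.6 w 1.003 F [-0.6282 -0.486   0.1994]
shift cm [-2.5887  0.9132  1.1233] norm 2.9660129295117628
twist rad 0.0027930395945720164 or -3.138799613995221
```

View pics/w10.png

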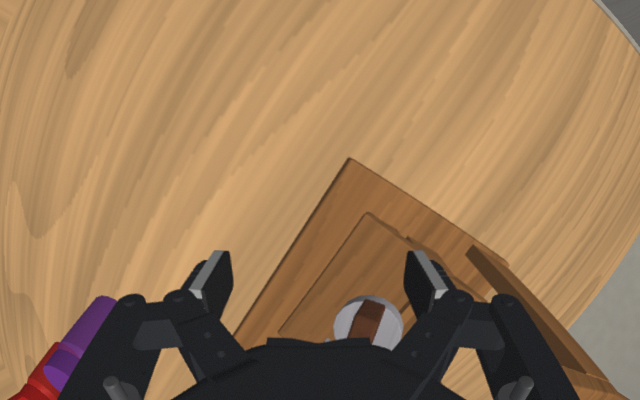

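Call:
{"name": "drive_tool", "arguments": {"increments": [[-1,0,0.6,0,1],[-1,0,0.4,0,1],[-1,0,0,0,1],[0,0,0,0,1]]}}

```text
clock: 18.2
tcp_pos: [0.5418, 0.1042, 0.0801]
eef_rot: [177.6, 2.2, 124.5]
wrist_force: [-0.0, 0.5, -0.9]
width: 1.0
```

```bash
python3 - <<'E'
from h import *
c,j=hook(.5,gap=.010)
go([c[0],c[1],.077],j)
im,_=manip.read_camera("wrist");cv2.imwrite('pics/w11.png',cv2.cvtColor(im,cv2.COLOR_RGB2BGR))
snap("scene","pics/s11.png")
a=cv2.imread('pics/s11.png')[120:260,270:430];cv2.imwrite('pics/s11c.png',cv2.resize(a,(640,560),interpolation=cv2.INTER_CUBIC))
E
```

```text
t 18.2 tcp [0.5418 0.1042 0.0801] rot [177.5841   2.2351 124.4843] jawdir 34.6 w 1.0 F [-0.0183  0.4562 -0.9288]
shift cm [-0.7775 -0.5821  0.3205] norm 1.022805189258454
twist rad 0.0023117164361262156 or -3.139280937153667
```

View pics/w11.png

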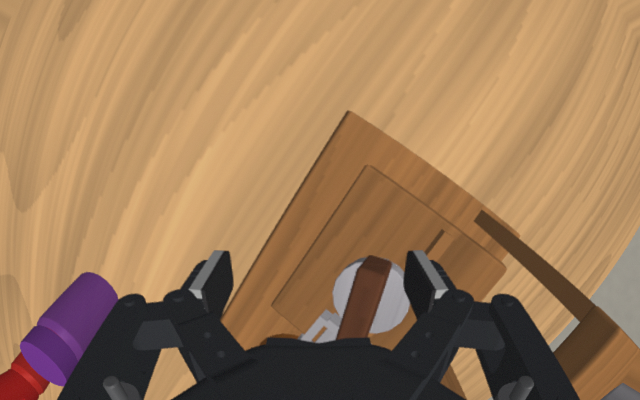

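View pics/s11c.png

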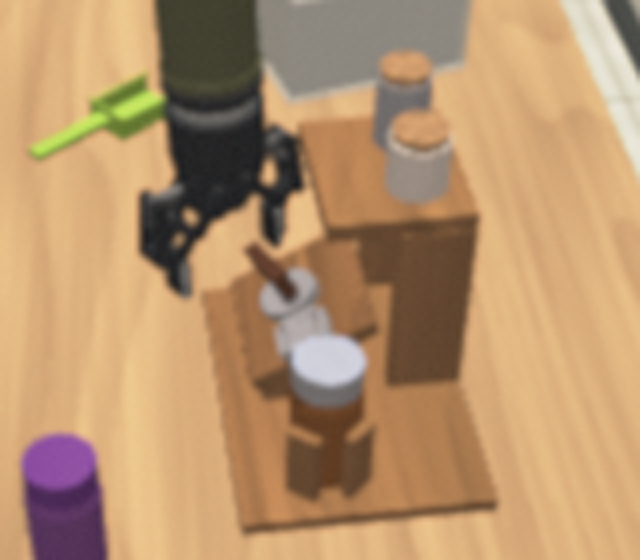

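Call:
{"name": "drive_tool", "arguments": {"increments": [[-0.8,-0.2,0.2,0,1],[0,0,0,0,1]]}}

```text
clock: 18.5
tcp_pos: [0.5435, 0.0983, 0.0782]
eef_rot: [177.6, 2.1, 124.7]
wrist_force: [0.5, -0.1, 0.0]
width: 1.001
```

```bash
python3 - <<'E'
from h import *
c,j=hook(.5,gap=0); go(c,j)
plan([hook(t) for t in (.5,.6,.7,.8,.9,1.0)],1)
E
```

```text
t 18.5 tcp [0.5435 0.0983 0.0782] rot [177.6159   2.1078 124.6615] jawdir 34.7 w 1.001 F [ 0.4512 -0.1244  0.0125]
shift cm [-0.1977 -1.3787  0.1233] norm 1.398206634481471
twist rad 0.005289529572758418 or -3.1363031240170347
[-0.20, -1.38, 0.12, 0.005, 1], 
[-0.39, -0.28, 0.15, -0.105, 1], 
[-0.38, -0.28, 0.15, -0.103, 1], 
[-0.37, -0.29, 0.14, -0.100, 1], 
[-0.36, -0.29, 0.14, -0.098, 1], 
[-0.35, -0.30, 0.13, -0.096, 1],
```

Call:
{"name": "drive_tool", "arguments": {"increments": [[-0.2,-1.0,0.1,0,1],[0,-0.4,0,0,1],[-0.4,-0.3,0.15,-0.1,1],[-0.4,-0.3,0.15,-0.1,1],[-0.4,-0.3,0.15,-0.1,1],[0,0,0,0,1]]}}

```text
clock: 19.1
tcp_pos: [0.5377, 0.0775, 0.0736]
eef_rot: [177.7, 3.0, 142.7]
wrist_force: [0.5, 0.4, -0.0]
width: 1.003
```

```bash
cat >> h.py <<'E'
def look(fn,th):
    c=manip.camera_params("wrist"); snap("wrist",fn)
    o=cv2.imread(fn); overlay(o,th,G0,c); cv2.imwrite(fn.replace('.png','o.png'),o)
E
python3 - <<'E'
from h import *
go(*hook(.8)); look('pics/w12.png',.8)
E
```

```text
t 19.1 tcp [0.5377 0.0775 0.0736] rot [177.6526   3.0069 142.7127] jawdir 52.8 w 1.003 F [ 0.4958  0.3559 -0.0365]
shift cm [ 0.0903 -0.4271  0.1214] norm 0.4531122359689796
twist rad 0.013089783553648687 or -3.1285028700361446
```

View pics/w12o.png

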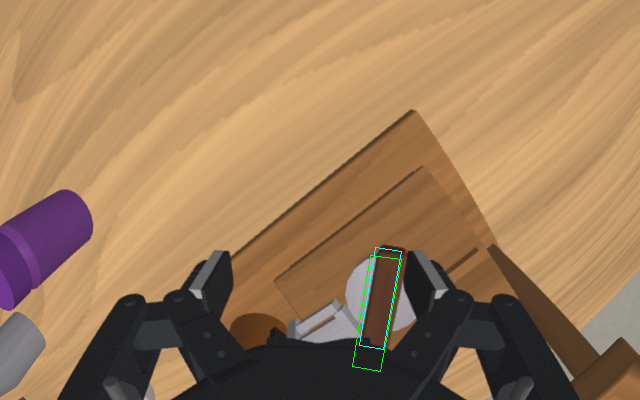

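The handle is following: the overlay at 0.8 rad nearly covers it (370–405, 250–350), with the right finger touching. Continuing.

```bash
python3 - <<'E'
from h import *
plan([hook(t,gap=-.003) for t in (.85,.95,1.05,1.15,1.25,1.35)],1)
E
```

```text
[-0.13, -0.86, 0.18, -0.038, 1], 
[-0.38, -0.29, 0.13, -0.097, 1], 
[-0.37, -0.30, 0.12, -0.094, 1], 
[-0.37, -0.30, 0.11, -0.093, 1], 
[-0.36, -0.31, 0.10, -0.091, 1], 
[-0.35, -0.31, 0.09, -0.090, 1],
```

Call:
{"name": "drive_tool", "arguments": {"increments": [[-0.1,-0.5,0.2,-0.04,1],[-0.2,-0.5,0.1,-0.05,1],[-0.4,-0.35,0.15,-0.1,1],[-0.4,-0.35,0.1,-0.1,1],[-0.4,-0.35,0.1,-0.1,1],[-0.4,-0.35,0.1,-0.1,1],[0,0,0,0,1]]}}

```text
clock: 19.85
tcp_pos: [0.5467, 0.0555, 0.068]
eef_rot: [178.8, 4.3, 172.2]
wrist_force: [0.2, 0.1, -0.9]
width: 1.001
```

```bash
python3 - <<'E'
from h import *
go(*hook(1.25)); look('pics/w13.png',1.2)
E
```

```text
t 19.85 tcp [0.5467 0.0555 0.068 ] rot [178.7756   4.2823 172.1513] jawdir 82.2 w 1.001 F [ 0.1541  0.0809 -0.9335]
shift cm [ 0.4683 -0.0615  0.0311] norm 0.4733521074034295
twist rad 0.10285944696847871 or -3.0387332066213144
```

View pics/w13o.png

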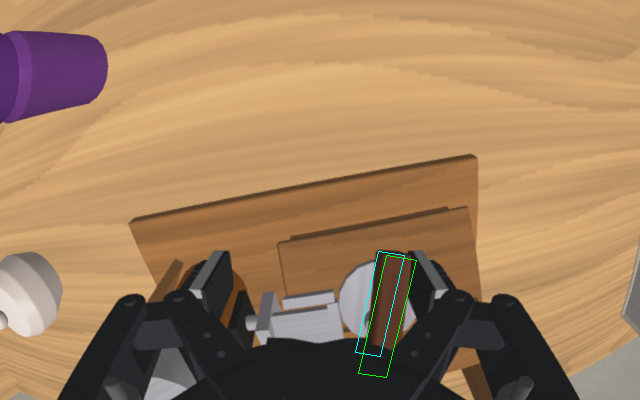

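```bash
python3 - <<'E'
from h import *
plan([hook(t,gap=-.003) for t in (1.35,1.45,1.55)],1)
E
```

```text
[0.13, -0.69, 0.11, 0.011, 1], 
[-0.35, -0.31, 0.08, -0.089, 1], 
[-0.35, -0.31, 0.07, -0.089, 1],
```

Call:
{"name": "drive_tool", "arguments": {"increments": [[0.1,-0.4,0.1,0,1],[0,-0.4,0.1,0,1],[-0.3,-0.35,0.1,-0.09,1],[-0.2,-0.35,0.1,-0.09,1],[0,0,0,0,1]]}}

```text
clock: 20.4
tcp_pos: [0.5503, 0.0464, 0.0652]
eef_rot: [179.1, 4.8, -177.3]
wrist_force: [0.2, 0.5, -0.1]
width: 0.994
```

```bash
python3 - <<'E'
from h import *
go(*hook(1.5)); look('pics/w14.png',1.5)
E
```

```text
t 20.4 tcp [0.5503 0.0464 0.0652] rot [ 179.1212    4.7983 -177.3227] jawdir 92.8 w 0.994 F [ 0.2149  0.5052 -0.1143]
shift cm [ 0.142   0.0188 -0.0672] norm 0.15819912262240673
twist rad 0.06341883292853699 or -3.0781738206612563
```

View pics/w14o.png

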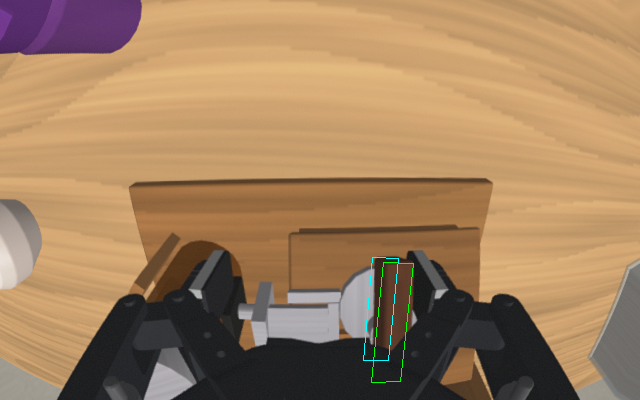

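The handle is at about 1.47 rad, pointing at the robot (375–412, 260–380). Lifting out and closing the fingers to use them as a pusher.

Call:
{"name": "drive_tool", "arguments": {"increments": [[0,0.4,0,0,1],[0,0,-1.5,0,1],[0,0,-2,0,1],[0,0,-2,0,1],[0,0,-1.5,0,0.5],[0,3,0,0,0],[0,2.5,0,0,0],[0,0,0,0,0],[0,0,0,0,0]]}}

```text
clock: 21.35
tcp_pos: [0.5307, 0.0946, 0.1332]
eef_rot: [-179.8, 3.3, -178.8]
wrist_force: [0.8, -0.5, -0.7]
width: 0.141
```

```bash
cat >> h.py <<'E'
def stick(th,gap=0.,r=.034,hx=.011,hy=.0145,low=.008):
    h,n0,a=cam_pts(th,G0); n=n0 if n0@np.array([np.cos(th),np.sin(th),0])>0 else -n0
    Q=G0+r*h+.007*n+(.010 if n[2]<0 else -.010)*a; nd=n/np.linalg.norm(n[:2]); P=G0+r*h
    w=np.clip(-nd[0]/.5,-1,1); wy=np.clip(nd[1]/.5,-1,1)
    c=Q[:2]+nd[:2]*gap+np.array([-hx*w,hy*wy])
    return np.array([c[0],c[1],P[2]-low])
E
python3 - <<'E'
from h import *
for t in (1.47,1.7,2,2.3,2.6,2.9,3.14): print(t,stick(t))
go(stick(1.47,gap=.01)); print(manip.read_state()['joints'])
look('pics/w15.png',1.47)
E
```

```text
1.47 [0.5544 0.1047 0.0781]
1.7 [0.5396 0.0964 0.0782]
2 [0.5351 0.0861 0.0795]
2.3 [0.5372 0.0766 0.0821]
2.6 [0.5433 0.0688 0.0858]
2.9 [0.5511 0.0553 0.0902]
3.14 [0.5582 0.0452 0.094 ]
t 21.35 tcp [0.5307 0.0946 0.1332] rot [-179.848     3.2951 -178.8168] jawdir 91.2 w 0.141 F [ 0.7572 -0.4757 -0.7469]
shift cm [-2.1345  1.9768  5.6357] norm 6.342332193957039
[ -7.8544  40.7357 -12.662  112.8753  21.9536  25.5635  54.1619]
```

View pics/w15o.png

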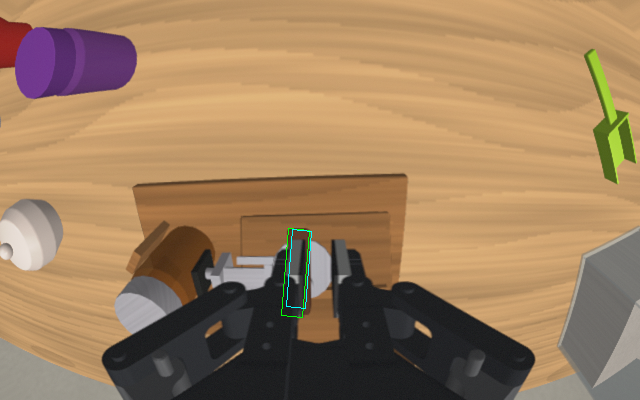

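Call:
{"name": "drive_tool", "arguments": {"increments": [[-0.6,1.0,0,0,0],[-0.3,1.0,0,0,0],[0,0,1.5,0,0],[0,0,1.5,0,0],[0,0,1.5,0,0],[0,0,0.8,0,0],[0,0,0,0,0]]}}

```text
clock: 22.1
tcp_pos: [0.5453, 0.1151, 0.0784]
eef_rot: [-179.8, 3.3, -179.2]
wrist_force: [0.6, 0.8, -0.5]
width: -0.001
```

```bash
python3 - <<'E'
from h import *
go(stick(1.5,gap=.0)); 
look('pics/w16.png',1.47)
E
```

```text
t 22.1 tcp [0.5453 0.1151 0.0784] rot [-179.8263    3.3431 -179.2027] jawdir 90.8 w -0.001 F [ 0.583   0.7935 -0.4667]
shift cm [-0.8152 -1.1532  0.0876] norm 1.4149876622060944
```

View pics/w16o.png

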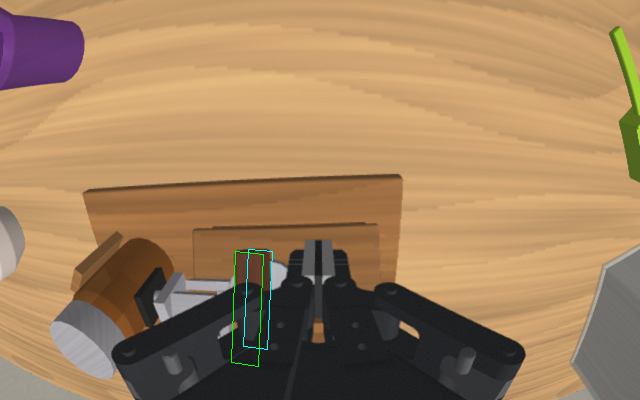

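The closed fingers (290–347, 240–320) stand on the +y side of the handle, down at its height. Pushing towards -y.

Call:
{"name": "drive_tool", "arguments": {"increments": [[0,-0.8,0,0,0],[0,-0.7,0,0,0],[0.1,-0.6,0,0,0],[0.1,-0.6,0,0,0],[0.1,-0.6,0,0,0],[0,0,0,0,0]]}}

```text
clock: 22.75
tcp_pos: [0.5452, 0.0942, 0.0811]
eef_rot: [178.9, 3.9, -178.6]
wrist_force: [-0.9, 0.1, 0.3]
width: 0.0
```

```bash
python3 - <<'E'
from h import *
go(stick(2.0)); 
look('pics/w17.png',1.8)
E
```

```text
t 22.75 tcp [0.5452 0.0942 0.0811] rot [ 178.892     3.9363 -178.6314] jawdir 91.4 w 0.0 F [-0.9202  0.0801  0.3332]
shift cm [ 1.0342 -0.7895  0.0804] norm 1.303535875355299
```

View pics/w17o.png

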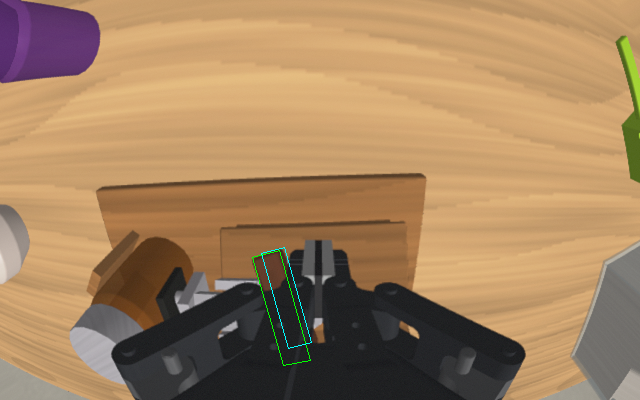

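```bash
python3 - <<'E'
from h import *
plan([(stick(t),None) for t in (1.9,2.0,2.1,2.2,2.3,2.4)],0)
E
```

```text
[0.93, -0.41, 0.17, 0.000, 0], 
[0.12, -0.33, -0.07, 0.000, 0], 
[0.08, -0.33, -0.09, 0.000, 0], 
[-0.13, -0.32, -0.08, 0.000, 0], 
[-0.15, -0.30, -0.10, 0.000, 0], 
[-0.18, -0.29, -0.11, 0.000, 0],
```

Call:
{"name": "drive_tool", "arguments": {"increments": [[0.5,-0.3,0.1,0,0],[0.5,-0.4,0,0,0],[0,-0.4,0,0,0],[-0.1,-0.35,-0.1,0,0],[-0.15,-0.35,-0.1,0,0],[-0.15,-0.3,-0.1,0,0],[0,0,0,0,0]]}}

```text
clock: 23.5
tcp_pos: [0.537, 0.0846, 0.0832]
eef_rot: [177.9, 4.2, -178.0]
wrist_force: [0.4, 0.6, 0.3]
width: 0.002
```

```bash
python3 - <<'E'
from h import *
go(stick(2.4)); 
look('pics/w18.png',2.2)
E
```

```text
t 23.5 tcp [0.537  0.0846 0.0832] rot [ 177.8513    4.1735 -177.9618] jawdir 92.2 w 0.002 F [0.3974 0.6192 0.2647]
shift cm [-0.1566 -1.084  -0.0264] norm 1.0956072314866507
```

View pics/w18o.png

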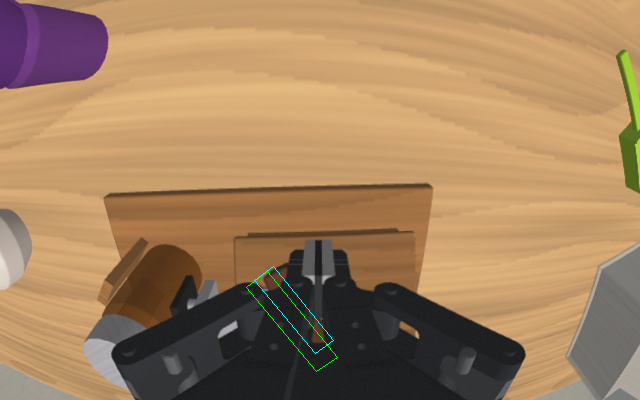

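Call:
{"name": "drive_tool", "arguments": {"increments": [[0,-0.6,0,0,0],[-0.2,-0.6,0,0,0],[-0.3,-0.4,-0.1,0,0],[-0.3,-0.35,-0.1,0,0],[0,0,0,0,0]]}}

```text
clock: 24.05
tcp_pos: [0.5404, 0.0732, 0.0857]
eef_rot: [177.3, 3.9, -177.4]
wrist_force: [-0.5, 1.3, 0.9]
width: 0.0
```

```bash
python3 - <<'E'
from h import *
go(stick(2.5)); 
look('pics/w19.png',2.5);snap("top","pics/t19.png");snap("scene","pics/s19.png")
a=cv2.imread('pics/t19.png')[130:230,265:365];b=cv2.imread('pics/s19.png')[130:260,290:420]
cv2.imwrite('pics/c19.png',np.hstack([cv2.resize(a,(400,400)),cv2.resize(b,(400,400))]))
E
```

```text
t 24.05 tcp [0.5404 0.0732 0.0857] rot [ 177.2728    3.9309 -177.3947] jawdir 92.8 w 0.0 F [-0.508   1.2939  0.8756]
shift cm [-0.0399 -0.2102  0.115 ] norm 0.24287796630009081
```

View pics/w19o.png

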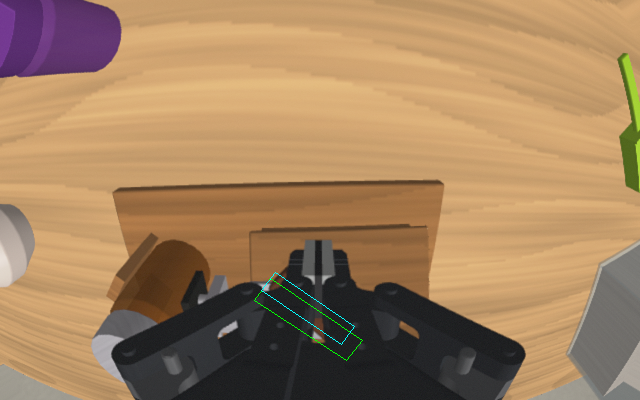

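View pics/c19.png

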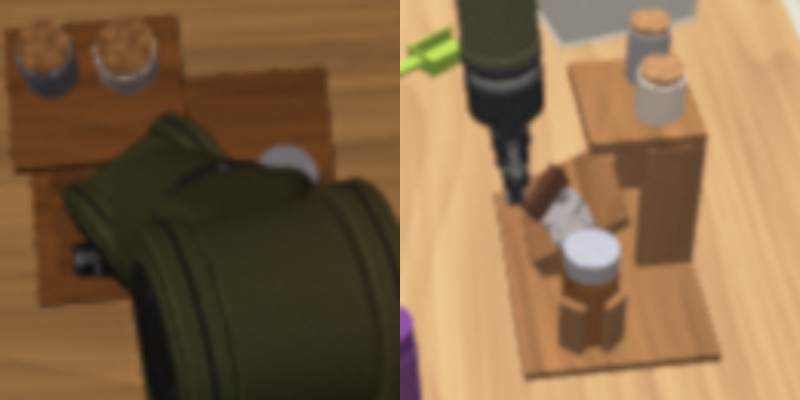

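```bash
python3 - <<'E'
from h import *
plan([(stick(t),None) for t in (2.55,2.65,2.75,2.85)],0)
E
```

```text
[-0.13, -0.28, 0.05, 0.000, 0], 
[-0.23, -0.29, -0.13, 0.000, 0], 
[-0.24, -0.48, -0.15, 0.000, 0], 
[-0.26, -0.47, -0.16, 0.000, 0],
```

Call:
{"name": "drive_tool", "arguments": {"increments": [[-0.2,-0.4,0,0,0],[-0.3,-0.4,-0.1,0,0],[-0.3,-0.5,-0.15,0,0],[-0.3,-0.5,-0.15,0,0],[0,0,0,0,0]]}}

```text
clock: 24.7
tcp_pos: [0.5436, 0.0654, 0.0883]
eef_rot: [176.7, 3.2, -176.7]
wrist_force: [0.5, -0.5, -0.4]
width: -0.003
```

```bash
cat >> h.py <<'E'
def sproj(P,c): return np.array(project("scene",P))
def slook(fn,th,box=(130,260,290,420),sc=4.5):
    snap("scene",fn); a=cv2.imread(fn)[box[0]:box[1],box[2]:box[3]]; a=cv2.resize(a,None,fx=sc,fy=sc,interpolation=cv2.INTER_CUBIC)
    b=a.copy(); overlay(b,th,G0,None,sc,np.array([box[2],box[0]]),sproj)
    o=np.hstack([a,b]); cv2.imwrite(fn.replace('.png','o.png'),cv2.resize(o,(800,400)))
E
python3 - <<'E'
from h import *
go(stick(2.85)); 
slook('pics/s20.png',2.75)
E
```

```text
t 24.7 tcp [0.5436 0.0654 0.0883] rot [ 176.6691    3.2289 -176.7128] jawdir 93.5 w -0.003 F [ 0.4685 -0.4907 -0.3794]
shift cm [-0.5697 -0.8034 -0.1237] norm 0.9926276655575329
```

View pics/s20o.png

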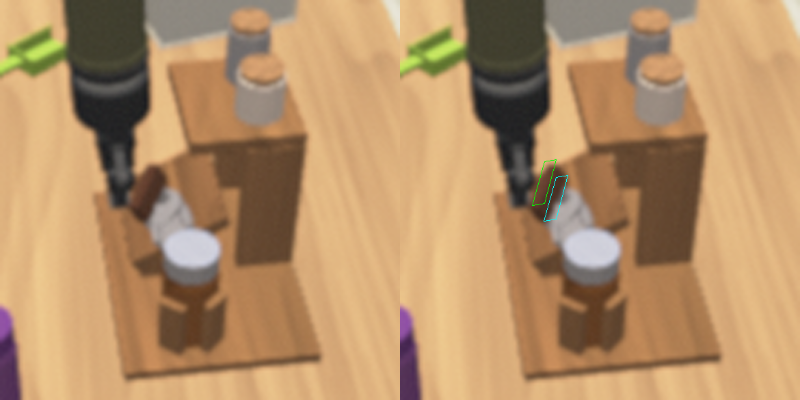

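Call:
{"name": "drive_tool", "arguments": {"increments": [[-0.3,-0.5,-0.1,0,0],[-0.4,-0.5,-0.1,0,0],[-0.4,-0.4,-0.1,0,0],[0,0,0,0,0]]}}

```text
clock: 25.15
tcp_pos: [0.5462, 0.0601, 0.0898]
eef_rot: [176.2, 2.4, -176.1]
wrist_force: [-0.5, 0.3, -0.3]
width: 0.003
```

```bash
python3 - <<'E'
from h import *
go(stick(2.95)); 
slook('pics/s21.png',2.8)
E
```

```text
t 25.15 tcp [0.5462 0.0601 0.0898] rot [ 176.1685    2.3809 -176.1085] jawdir 94.1 w 0.003 F [-0.4662  0.3046 -0.3328]
shift cm [-0.5942 -0.7378 -0.1449] norm 0.9583743787630427
```

View pics/s21o.png

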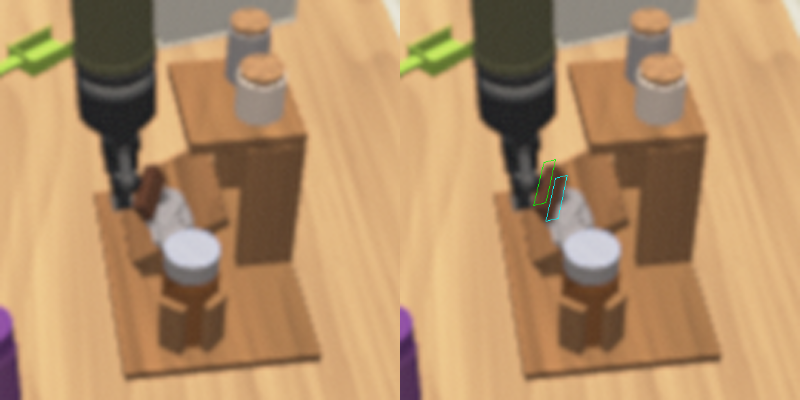

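Call:
{"name": "drive_tool", "arguments": {"increments": [[-0.5,-0.5,-0.1,0,0],[-0.6,-0.4,-0.1,0,0],[-0.6,-0.4,-0.1,0,0],[0,0,0,0,0]]}}

```text
clock: 25.6
tcp_pos: [0.5502, 0.0546, 0.0911]
eef_rot: [175.8, 1.0, -175.6]
wrist_force: [0.8, -0.5, -0.5]
width: -0.004
```

```bash
python3 - <<'E'
from h import *
go(stick(3.0)); 
slook('pics/s22.png',2.9)
E
```

```text
t 25.6 tcp [0.5502 0.0546 0.0911] rot [ 175.836     0.9608 -175.5529] jawdir 94.5 w -0.004 F [ 0.7545 -0.5243 -0.456 ]
shift cm [-0.3556 -0.3918 -0.0854] norm 0.5359759124104941
```

View pics/s22o.png

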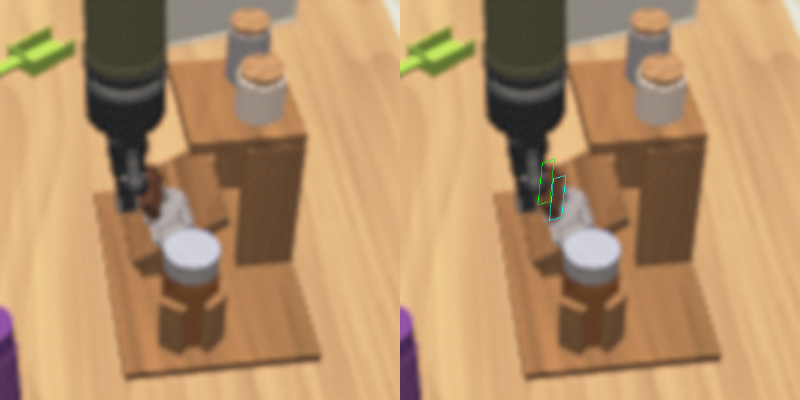

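Call:
{"name": "drive_tool", "arguments": {"increments": [[-0.5,-0.3,-0.1,0,0],[-0.6,-0.2,-0.1,0,0],[0,0,0,0,0]]}}

```text
clock: 25.95
tcp_pos: [0.5524, 0.0518, 0.0916]
eef_rot: [175.8, -0.1, -175.4]
wrist_force: [-0.5, -0.1, -0.2]
width: -0.001
```

```bash
python3 - <<'E'
from h import *
go(stick(3.1)); 
look('pics/w23.png',3.0)
slook('pics/s23.png',3.0)
E
```

```text
t 25.95 tcp [0.5524 0.0518 0.0916] rot [ 175.7899   -0.066  -175.3671] jawdir 94.6 w -0.001 F [-0.5443 -0.1481 -0.2242]
shift cm [-0.4173 -0.5246 -0.2178] norm 0.7048451747264313
```

View pics/s23o.png

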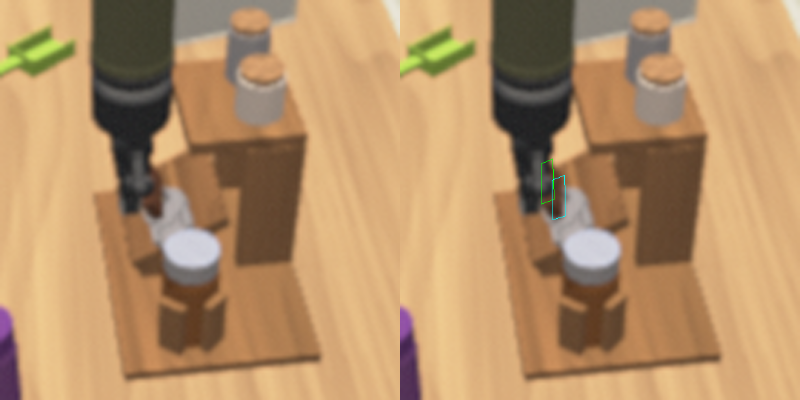

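View pics/w23o.png

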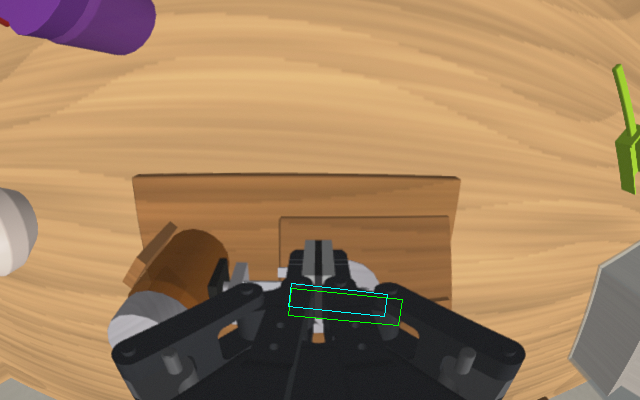

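The gripper hides the handle now, so I'll back off and measure it properly.

Call:
{"name": "drive_tool", "arguments": {"increments": [[2,0,0,0,0],[3,0,-1,0,0],[3,0,-3,0,0],[1,0,-4,0,0],[0,0,-2,0,0],[0,0,0,0,0]]}}

```text
clock: 26.65
tcp_pos: [0.4694, 0.0266, 0.1938]
eef_rot: [176.5, 0.9, -176.3]
wrist_force: [0.6, 0.3, 0.0]
width: -0.0
```

```bash
cat > meas.py <<'E'
from h import *
import sys
tag=sys.argv[1]
go([.5,.05,.2])
for name in ("wrist","top"):
    fn=f'pics/{name[0]}{tag}.png'; c=manip.camera_params(name); snap(name,fn)
    for q in ("cam_grip","cam_disc","jar_mid","pad_face"):
        for x in manip.pinpoint(q,name)[:2]: print(name,q,round(x['score'],2),np.array(x['point']))
    pr=wproj if name=="wrist" else (lambda P,c:np.array(project("top",P)))
    u,v=pr(G0,c); b=60 if name=="wrist" else 35
    u0,v0=int(u-b),int(v-b); a=cv2.imread(fn)[v0:v0+2*b,u0:u0+2*b]; s=400/(2*b)
    a=cv2.resize(a,(400,400),interpolation=cv2.INTER_CUBIC); o=a.copy(); overlay(o,float(sys.argv[2]),G0,c,s,np.array([u0,v0]),pr)
    cv2.imwrite(f'pics/m{name[0]}{tag}.png',np.hstack([a,o]))
slook(f'pics/s{tag}.png',float(sys.argv[2]))
E
python3 meas.py 24 3.0
```

```text
t 26.65 tcp [0.4694 0.0266 0.1938] rot [ 176.4624    0.8504 -176.323 ] jawdir 93.7 w -0.0 F [0.6453 0.3221 0.0396]
shift cm [-3.2102  2.1727 -0.4353] norm 3.900666485153664
wrist jar_mid 0.95 [ 0.4087 -0.1066  0.053 ]
wrist jar_mid 0.74 [ 0.3561 -0.2722  0.0564]
wrist pad_face 0.45 [ 0.5986 -0.0125  0.0586]
top cam_grip 0.42 [0.5762 0.0822 0.1012]
top cam_disc 0.65 [0.5892 0.0747 0.0789]
top cam_disc 0.51 [0.5978 0.0859 0.0033]
```

View pics/mw24.png

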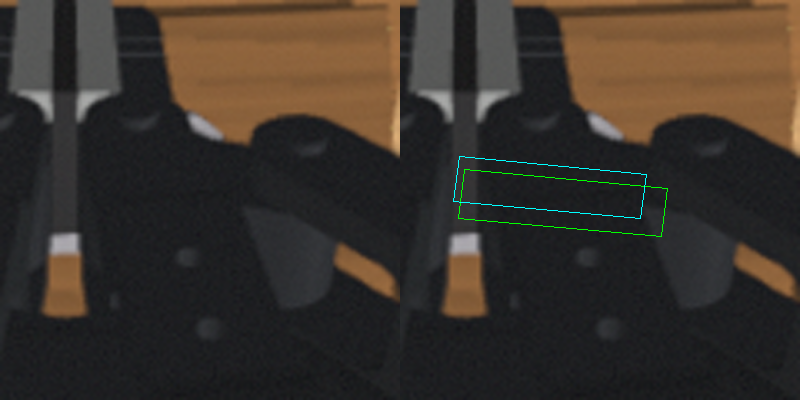

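View pics/mt24.png

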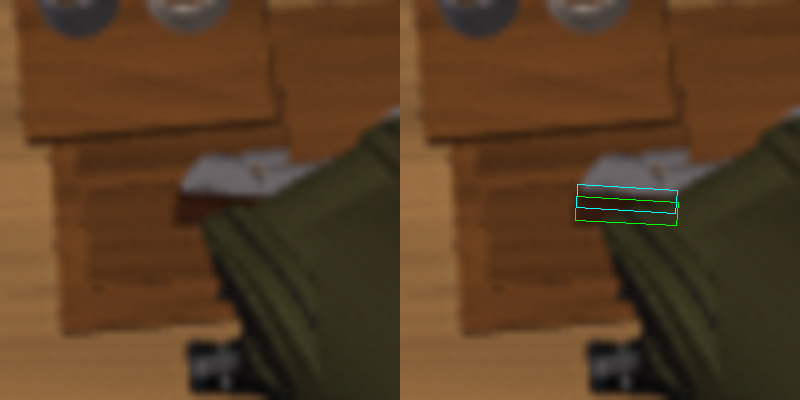

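View pics/s24o.png

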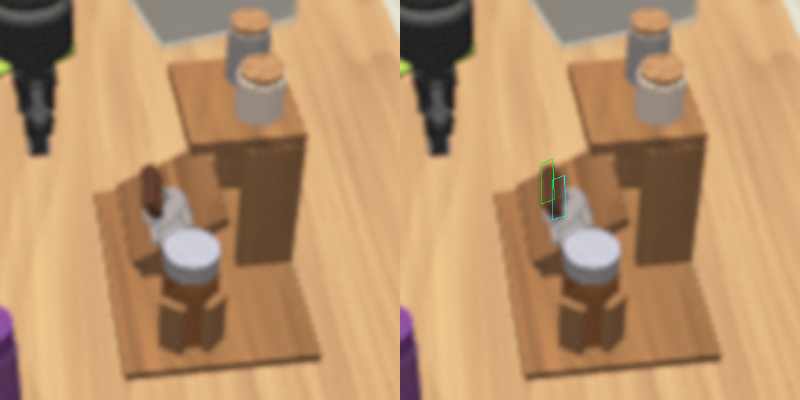

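```bash
cat > fit.py <<'E'
from h import *
import sys
def seg(fn,cam):
    im=cv2.imread(fn); u,v=project(cam,G0); hsv=cv2.cvtColor(im,cv2.COLOR_BGR2HSV)
    return im,u,v,hsv
def mask(th,cam,shp,k=8,off=(0,0)):
    h,s,a=cam_pts(th,G0); m=np.zeros((shp[0]*k,shp[1]*k),np.uint8)
    pts=np.array([(np.array(project(cam,G0+a*A+h*l+s*w))+off)*k for A in(.01,-.016) for l in(.042,-.016) for w in(.007,-.007)]).astype(np.int32)
    cv2.fillConvexPoly(m,cv2.convexHull(pts),255); return cv2.resize(m,(shp[1],shp[0]),interpolation=cv2.INTER_AREA)/255.
fn,cam=sys.argv[1:3]; V=float(sys.argv[3])
im,u,v,hsv=seg(fn,cam); print('G px',u,v)
x0,y0=int(u)-20,int(v)-20
g=im[y0:y0+40,x0:x0+40].astype(float).sum(2)/3
roi=np.zeros(im.shape[:2]); b=(g<V).astype(np.uint8)
n,l,st,ce=cv2.connectedComponentsWithStats(b); 
k=max(range(1,n),key=lambda i: st[i,4]-3*np.hypot(*(ce[i]-20))); print(st[k],ce[k])
B=np.zeros(im.shape[:2]);B[y0:y0+40,x0:x0+40]=(l==k)
best=[]
for th in np.arange(0.2,3.6,.05):
    for dx in np.arange(-2,2.1,.5):
        for dy in np.arange(-2,2.1,.5):
            M=mask(th,cam,im.shape[:2],4,(dx,dy))[y0:y0+40,x0:x0+40]; Bs=B[y0:y0+40,x0:x0+40]
            best.append((np.minimum(M,Bs).sum()/np.maximum(M,Bs).sum(),round(th,2),dx,dy))
best.sort(reverse=True); print(best[:6])
cv2.imwrite('pics/fit.png',cv2.resize(np.hstack([im[y0:y0+40,x0:x0+40],cv2.cvtColor((B[y0:y0+40,x0:x0+40]*255).astype(np.uint8),cv2.COLOR_GRAY2BGR)]),(800,400),interpolation=cv2.INTER_NEAREST))
E
sed -i 's/^print(best/best/' fit.py
python3 fit.py pics/scene0.png scene 75; cp pics/fit.png pics/fit0.png; python3 fit.py pics/s24.png scene 75
```

```text
G px 339.27288723518006 188.06740863692164
[14 14 11 13 42] [19.119  20.2619]
G px 339.27288723518006 188.06740863692164
[18 17  5 16 70] [20.0143 24.1143]Traceback (most recent call last):
  File "fit.py", line 22, in <module>
    M=mask(th,cam,im.shape[:2],4,(dx,dy))[y0:y0+40,x0:x0+40]; Bs=B[y0:y0+40,x0:x0+40]
      ~~~~^^^^^^^^^^^^^^^^^^^^^^^^^^^^^^^
  File "fit.py", line 8, in mask
    pts=np.array([(np.array(project(cam,G0+a*A+h*l+s*w))+off)*k for A in(.01,-.016) for l in(.042,-.016) for w in(.007,-.007)]).astype(np.int32)
                            ~~~~~~~^^^^^^^^^^^^^^^^^^^^
  File "h.py", line 8, in project
    c=manip.camera_params(name);f=200/np.tan(np.radians(c['fov_y']/2));T=np.linalg.inv(np.array(c['extrinsics']))
ValueError: time passes only in moves, steps and waits
cp: cannot stat 'pics/fit.png': No such file or directory
Traceback (most recent call last):
  File "fit.py", line 22, in <module>
    M=mask(th,cam,im.shape[:2],4,(dx,dy))[y0:y0+40,x0:x0+40]; Bs=B[y0:y0+40,x0:x0+40]
      ~~~~^^^^^^^^^^^^^^^^^^^^^^^^^^^^^^^
  File "fit.py", line 8, in mask
    pts=np.array([(np.array(project(cam,G0+a*A+h*l+s*w))+off)*k for A in(.01,-.016) for l in(.042,-.016) for w in(.007,-.007)]).astype(np.int32)
                            ~~~~~~~^^^^^^^^^^^^^^^^^^^^
  File "h.py", line 8, in project
    c=manip.camera_params(name);f=200/np.tan(np.radians(c['fov_y']/2));T=np.linalg.inv(np.array(c['extrinsics']))
ValueError: time passes only in moves, steps and waits
```

Call:
{"name": "drive_tool", "arguments": {"increments": [[0,-4,-1,0,0],[0,-4,-1,0,0],[-2,-3,-1,0,0],[0,0,0,0,0]]}}

```text
clock: 27.6
tcp_pos: [0.4956, -0.0823, 0.2137]
eef_rot: [176.3, 0.4, -175.7]
wrist_force: [0.7, 0.5, 0.0]
width: 0.001
```

```bash
python3 - <<'E'
import re
s=open('h.py').read()
s=s.replace("    c=manip.camera_params(name);f=200/np.tan(np.radians(c['fov_y']/2));T=np.linalg.inv(np.array(c['extrinsics']))\n","    c=cp(name);f=200/np.tan(np.radians(c['fov_y']/2));T=np.linalg.inv(np.array(c['extrinsics']))\n",1)
s=s.replace("def snap","_c={}\ndef cp(n):\n    if n not in _c: _c[n]=manip.camera_params(n)\n    return _c[n]\ndef snap",1)
open('h.py','w').write(s)
E
python3 - <<'E'
from h import *
go([.5,.05,.2])
c=manip.camera_params("wrist"); np.save('c25.npy',c,allow_pickle=True)
snap("wrist","pics/w25.png")
for q in ("cam_grip","cam_disc","jar_mid","pad_face","holder"):
    for x in manip.pinpoint(q,"wrist")[:2]: print(q,round(x['score'],2),np.array(x['point']))
u,v=wproj(G0,c); print(u,v)
im=cv2.imread('pics/w25.png')
u0,v0=int(u)-50,int(v)-50
a=cv2.resize(im[v0:v0+100,u0:u0+100],(400,400),interpolation=cv2.INTER_CUBIC)
o=a.copy(); overlay(o,3.0,G0,c,4,np.array([u0,v0])); cv2.imwrite('pics/m25.png',np.hstack([a,o]))
E
python3 fit.py pics/scene0.png scene 75; cp pics/fit.png pics/fit0.png; python3 fit.py pics/s24.png scene 75
```

```text
t 27.6 tcp [ 0.4956 -0.0823  0.2137] rot [ 176.269     0.3691 -175.6516] jawdir 94.4 w 0.001 F [0.6656 0.4539 0.0136]
shift cm [-1.436  13.0406  2.2311] norm 13.307741304714865
cam_grip 0.73 [0.5774 0.0824 0.1001]
cam_disc 0.66 [0.59   0.0742 0.0758]
jar_mid 0.9 [ 0.3539 -0.268   0.0516]
jar_mid 0.58 [ 0.6012 -0.0422  0.0666]
pad_face 0.72 [ 0.6031 -0.0422  0.0124]
pad_face 0.65 [ 0.5978 -0.0133  0.0604]
holder 0.56 [0.5965 0.0829 0.002 ]
455.3071175260525 275.19747006795217
G px 339.27288723518006 188.06740863692164
[14 14 11 13 42] [19.119  20.2619]
[(np.float64(0.5040896411517186), np.float64(0.25), np.float64(0.0), np.float64(1.5)), (np.float64(0.5029764716998961), np.float64(0.25), np.float64(0.5), np.float64(2.0)), (np.float64(0.5029764716998961), np.float64(0.25), np.float64(-0.5), np.float64(1.0)), (np.float64(0.4972937355862005), np.float64(0.25), np.float64(0.0), np.float64(1.0)), (np.float64(0.4972703313253013), np.float64(0.25), np.float64(-0.5), np.float64(0.5)), (np.float64(0.4961670507454264), np.float64(0.25), np.float64(0.0), np.float64(2.0))]
G px 339.27288723518006 188.06740863692164
[18 17  5 16 70] [20.0143 24.1143]
[(np.float64(0.5853617816955492), np.float64(3.15), np.float64(-0.5), np.float64(1.5)), (np.float64(0.5844762572162713), np.float64(3.15), np.float64(-1.0), np.float64(0.5)), (np.float64(0.5828443792505668), np.float64(3.15), np.float64(-1.0), np.float64(1.0)), (np.float64(0.579474384564205), np.float64(3.15), np.float64(-0.5), np.float64(1.0)), (np.float64(0.5770086690802804), np.float64(3.15), np.float64(-0.5), np.float64(2.0)), (np.float64(0.5761187093347497), np.float64(3.15), np.float64(0.0), np.float64(2.0))]
```

View pics/m25.png

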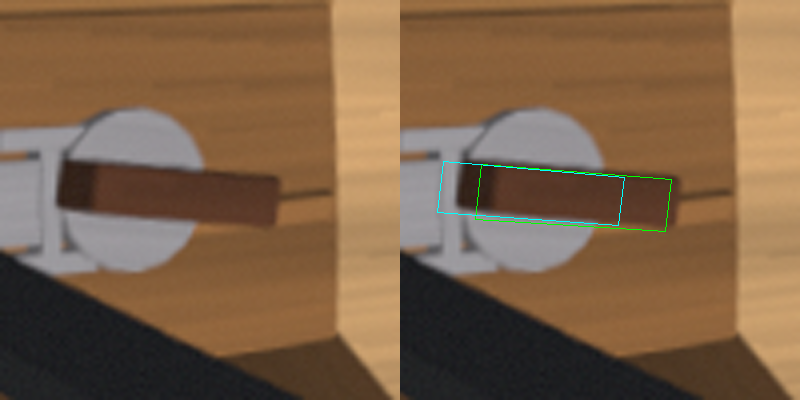

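View pics/w25.png

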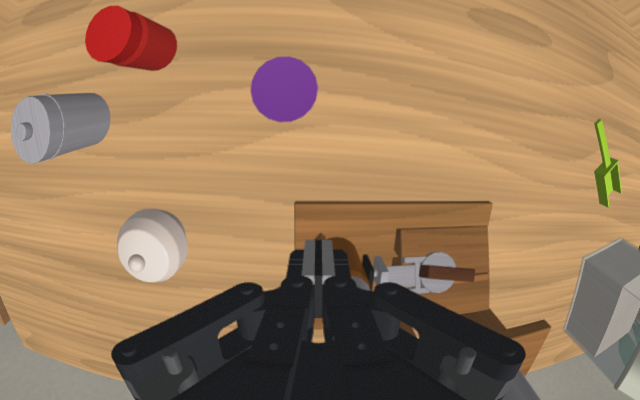

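```bash
cat > fitw.py <<'E'
from h import *
import sys
from scipy.optimize import minimize
im=cv2.imread(sys.argv[1]); c=np.load(sys.argv[2],allow_pickle=True).item()
u,v=wproj(G0,c); u0,v0=int(u)-45,int(v)-45; S=90
a=im[v0:v0+S,u0:u0+S]; hsv=cv2.cvtColor(a,cv2.COLOR_BGR2HSV)
B=((a[...,2].astype(int)<118)&(hsv[...,1]>60)&(a[...,2].astype(int)-a[...,0]>18)).astype(np.uint8)
B=cv2.morphologyEx(B,cv2.MORPH_OPEN,np.ones((3,3)))
n,l,st,ce=cv2.connectedComponentsWithStats(B); 
k=min(range(1,n),key=lambda i: np.hypot(*(ce[i]-45)) if st[i,4]>60 else 1e9); print(st[k]); B=(l==k)*1.
K=8
def mask(th,dx,dy,dz=0):
    h,s,A=cam_pts(th,G0); m=np.zeros((S*K,S*K),np.uint8)
    pts=np.array([(wproj(G0+np.array([dx,dy,dz])+A*q+h*L+s*w,c)-(u0,v0)+.5)*K for q in(.01,-.016) for L in(.042,-.016) for w in(.007,-.007)]).astype(np.int32)
    cv2.fillConvexPoly(m,cv2.convexHull(pts),255); return cv2.resize(m,(S,S),interpolation=cv2.INTER_AREA)/255.
def f(p):
    M=mask(p[0],p[1]/100,p[2]/100); return 1-np.minimum(M,B).sum()/np.maximum(M,B).sum()
best=min((minimize(f,[t,0,0],method='Nelder-Mead',options=dict(initial_simplex=[[t,0,0],[t+.15,0,0],[t,.3,0],[t,0,.3]])) for t in map(float,sys.argv[3:])),key=lambda r:r.fun)
print('theta',best.x[0],'shift mm',best.x[1:]*10,'IoU',1-best.fun)
cv2.imwrite('pics/fitw.png',cv2.resize(np.hstack([a,cv2.cvtColor((B*255).astype(np.uint8),cv2.COLOR_GRAY2BGR),cv2.cvtColor((mask(best.x[0],*best.x[1:]/100)*255).astype(np.uint8),cv2.COLOR_GRAY2BGR)]),(780,260)))
E
python3 fitw.py pics/w25.png c25.npy 2.8 3.0 3.2; cp pics/fitw.png pics/fitw25.png; python3 fitw.py pics/w8.png c8.npy .4 .6
```

```text
[ 10  36  56  17 688]
theta 3.0016882327161416 shift mm [-1.3501  4.7563] IoU 0.8724776252154094
[  31   21   59   38 1125]
theta 0.34439508048268175 shift mm [-0.6751  2.9033] IoU 0.8901719424099529
```

View pics/fitw25.png

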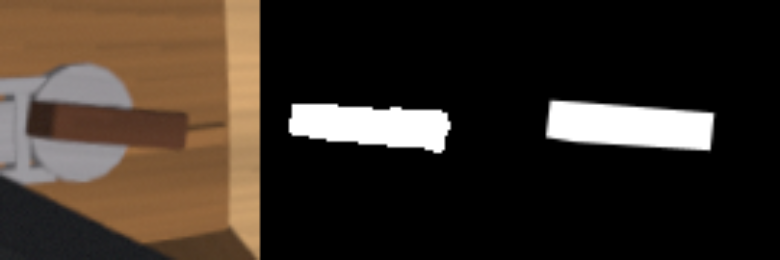

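The wrist fit gives cam θ ≈ 3.00, about 0.14 rad short. Back in for a last short straight push.

Call:
{"name": "drive_tool", "arguments": {"increments": [[-1,4.4,0,0,0],[-1,4.4,0,0,0],[-1,4.2,0.5,0,0],[0,0,2.5,0,0],[0,0,3,0,0],[0,0,2.5,0,0],[0,0,1.5,0,0],[0,0,0.5,0,0],[0,0,0,0,0]]}}

```text
clock: 28.8
tcp_pos: [0.5079, 0.0785, 0.1143]
eef_rot: [175.9, 0.2, -174.2]
wrist_force: [-0.3, -0.3, -0.1]
width: -0.001
```

```bash
python3 - <<'E'
from h import *
print(stick(3.0),stick(3.14)); go([.5565,.046,.093])
E
```

```text
[0.554  0.0509 0.0917] [0.5582 0.0452 0.094 ]
t 28.8 tcp [0.5079 0.0785 0.1143] rot [ 175.8548    0.1526 -174.1804] jawdir 95.8 w -0.001 F [-0.2976 -0.2963 -0.1324]
shift cm [-4.5047 -3.8686  1.8716] norm 6.225871065978026
```

Call:
{"name": "drive_tool", "arguments": {"increments": [[-0.7,-1.6,0.8,0.05,0],[-0.8,-1.5,0.8,0,0],[-0.5,0,0.3,0,0],[0,0,0,0,0]]}}

```text
clock: 29.2
tcp_pos: [0.5339, 0.0471, 0.0935]
eef_rot: [175.9, 0.2, -177.4]
wrist_force: [0.1, 0.1, 0.5]
width: -0.0
```

```bash
python3 - <<'E'
from h import *
go([.5565,.046,.093])
E
```

```text
t 29.2 tcp [0.5339 0.0471 0.0935] rot [ 175.8836    0.1854 -177.3676] jawdir 92.6 w -0.0 F [0.1449 0.1422 0.4864]
shift cm [-2.253  -0.2158  0.0415] norm 2.2636541153431167
```

Call:
{"name": "drive_tool", "arguments": {"increments": [[-0.7,0,0,0,0],[-0.7,0,0,0,0],[-0.5,0,0,0,0],[-0.3,0,0,0,0],[0,0,0,0,0]]}}

```text
clock: 29.7
tcp_pos: [0.5522, 0.0477, 0.0936]
eef_rot: [176.0, -0.5, -177.3]
wrist_force: [-1.0, 0.4, 0.0]
width: 0.0
```

```bash
python3 - <<'E'
from h import *
go([.5565,.046,.093])
E
```

```text
t 29.7 tcp [0.5522 0.0477 0.0936] rot [ 175.9888   -0.4555 -177.2979] jawdir 92.7 w 0.0 F [-1.0172  0.4141  0.0429]
shift cm [-0.4186 -0.1941  0.0406] norm 0.4631799646089603
```

Call:
{"name": "drive_tool", "arguments": {"increments": [[-0.3,0,0,0,0],[-0.3,0,0,0,0],[0,0,0,0,0]]}}

```text
clock: 30.0
tcp_pos: [0.5522, 0.0476, 0.0931]
eef_rot: [176.1, -1.2, -177.2]
wrist_force: [-0.2, -0.1, -0.1]
width: 0.003
```

Call:
{"name": "drive_tool", "arguments": {"increments": [[-0.7,0,0,0,0],[-0.7,0,0,0,0]]}}

```text
clock: 30.2
tcp_pos: [0.5534, 0.047, 0.0919]
eef_rot: [176.4, -2.7, -177.0]
wrist_force: [-16.8, -0.7, 13.2]
width: -0.003
```

```bash
python3 - <<'E'
from h import *
go([.5565,.046,.093]);slook('pics/s26.png',3.0)
E
```

```text
t 30.2 tcp [0.5534 0.047  0.0919] rot [ 176.442    -2.7181 -176.9972] jawdir 92.8 w -0.003 F [-16.767   -0.6927  13.2102]
shift cm [-0.2978 -0.1128 -0.1286] norm 0.34348371765211577
```

View pics/s26o.png

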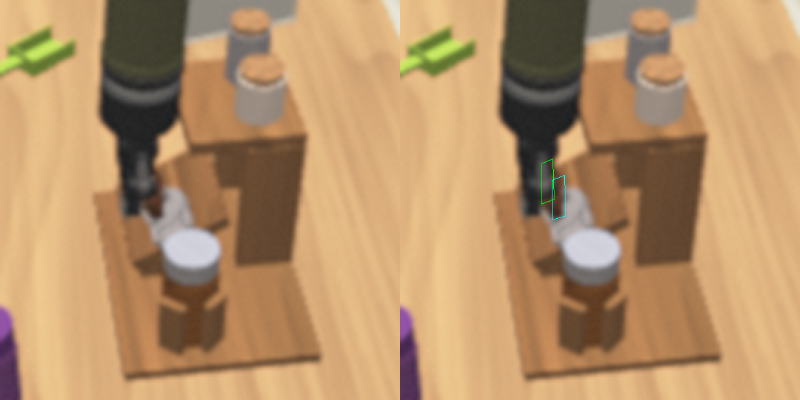

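Force is -17 N in x and +13 N in z: the fingers are being dragged down the handle face while pushing. The handle moves along the slope, so I'll push up along it.

Call:
{"name": "drive_tool", "arguments": {"increments": [[-0.4,0,-0.25,0,0],[-0.4,0,-0.25,0,0]]}}

```text
clock: 30.45
tcp_pos: [0.553, 0.0468, 0.0944]
eef_rot: [176.6, -3.8, -176.8]
wrist_force: [-5.8, 0.4, -4.3]
width: -0.002
```

```bash
python3 - <<'E'
from h import *
go([.5565,.046,.095])
E
```

```text
t 30.45 tcp [0.553  0.0468 0.0944] rot [ 176.5657   -3.8158 -176.83  ] jawdir 92.9 w -0.002 F [-5.7622  0.4354 -4.275 ]
shift cm [-0.3403 -0.0978 -0.0929] norm 0.3660208517959644
```

The tool is leaning towards the ledge as it pushes, so I won't go on this way. I'll back off, turn the jaws along x and push with the back of the opened far finger, which keeps the body well clear.

Call:
{"name": "drive_tool", "arguments": {"increments": [[2,0,0,0,0],[3,0,-1.5,0,0],[1,0,-3,0,0.6],[0,0,-2,0.143,0.6],[0,0,0,0.143,0.6],[0,0,0,0.143,0.6],[0,0,0,0.143,0.6],[0,0,0,0.143,0.6],[0,0,0,0.143,0.6],[0,0,0,0.143,0.6],[0,0,0,0.143,0.6],[0,0,0,0.143,0.6],[0,0,0,0.143,0.6],[0,0,0,0.143,0.6],[0,0,0,0,0.6]]}}

```text
clock: 31.95
tcp_pos: [0.5195, 0.0476, 0.1703]
eef_rot: [-178.5, -3.9, 89.8]
wrist_force: [-0.6, -0.3, 0.4]
width: 0.602
```

```bash
python3 - <<'E'
from h import *
go([.515,.047,.15],2.7);print(manip.read_state()['joints'])
c=manip.camera_params("wrist"); np.save('c27.npy',c,allow_pickle=True)
snap("wrist","pics/w27.png"); o=cv2.imread("pics/w27.png");overlay(o,3.03,G0,c);cv2.imwrite("pics/w27o.png",o)
E
```

```text
t 31.95 tcp [0.5195 0.0476 0.1703] rot [-178.4977   -3.9143   89.7531] jawdir -0.1 w 0.602 F [-0.5795 -0.2514  0.402 ]
shift cm [-0.1967 -0.3933  2.0278] norm 2.0749029339050047
twist rad -0.04964359562505375 or 3.0919490579647393
[ -8.6829  37.4713   1.6313 110.3147  -9.2048  33.5395   0.1602]
```

View pics/w27o.png

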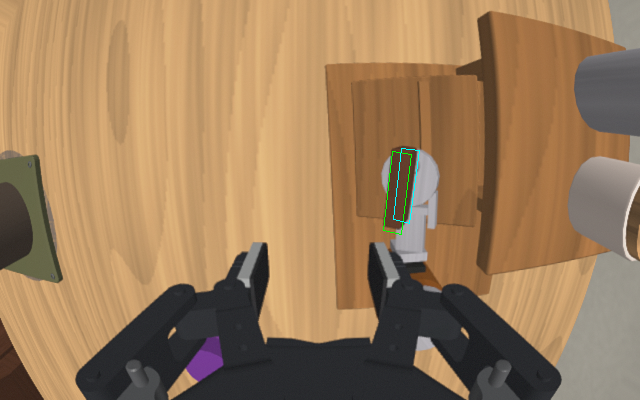

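The handle is now in full view at (383–418, 147–235), close to the 3.03 overlay, with the ledge well to the right (≥480). Fitting it.

```bash
python3 fitw.py pics/w27.png c27.npy 2.9 3.1; python3 - <<'E'
from h import *
im=cv2.imread('pics/w27.png');c=np.load('c27.npy',allow_pickle=True).item()
u0,v0=365,130;a=cv2.resize(im[v0:v0+120,u0:u0+100],(400,480),interpolation=cv2.INTER_CUBIC)
o=a.copy();overlay(o,3.0,G0,c,4,np.array([u0,v0]));o2=a.copy()
cv2.imwrite('pics/m27.png',np.hstack([a,o]))
E
```

```text
[  26   18   32   72 1738]
theta 3.0165684975266176 shift mm [-1.0032  2.3882] IoU 0.9169003858440861
```

View pics/m27.png

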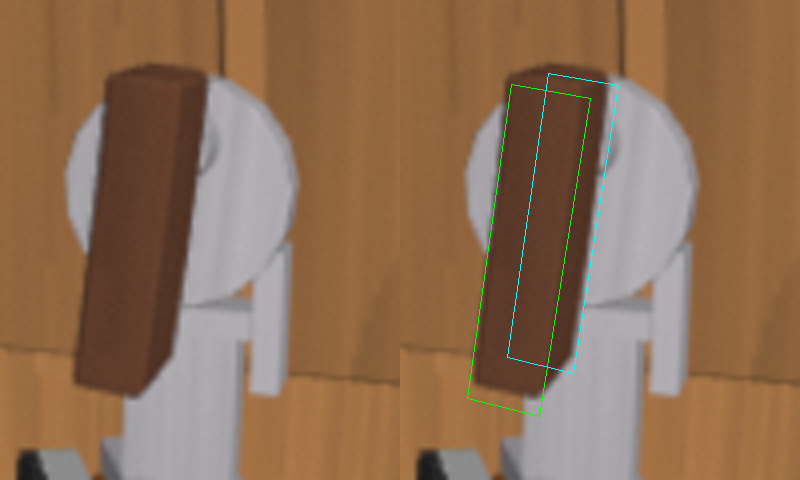

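View pics/fitw.png

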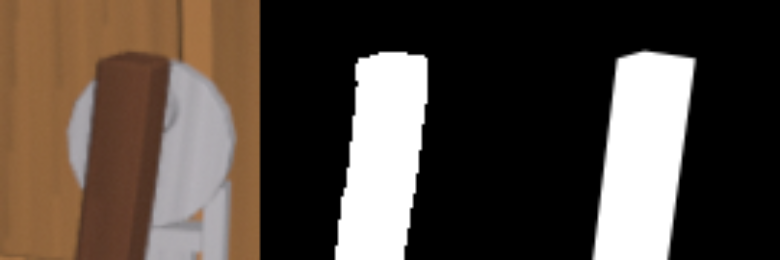

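```bash
python3 - <<'E'
from h import *
c=np.load('c27.npy',allow_pickle=True).item()
for yaw in (2.2,2.7,3.2):
  for th in (3.0,3.05,3.1,3.1416):
    h,s,a=cam_pts(th,G0,np.radians(yaw))
    def sl(A,w):
        p=wproj(G0+a*A+h*-.016+s*w,c);q=wproj(G0+a*A+h*.042+s*w,c);return (q[0]-p[0])/(q[1]-p[1])
    print(yaw,th,sl(.01,.007),sl(.01,-.007),sl(-.016,.007),sl(-.016,-.007))
E
```

```text
2.2 3.0 -0.14779305383874491 -0.16600774922942713 -0.15123140144795874 -0.16658105687012337
2.2 3.05 -0.09866988600157794 -0.11560741801128836 -0.10196913902965202 -0.11623439795834534
2.2 3.1 -0.050268523606951325 -0.06600750285703949 -0.05341346912318183 -0.06665986868481348
2.2 3.1416 -0.010369388829495164 -0.025159560099869242 -0.01337397361571715 -0.025812881907233208
2.7 3.0 -0.13909902393458282 -0.15737592558510352 -0.14255113208077239 -0.15794995549324617
2.7 3.05 -0.09007272840514964 -0.10708321815258444 -0.09339157875138607 -0.1077153368107841
2.7 3.1 -0.04172979449892575 -0.05755058258623758 -0.04489924769644102 -0.05821182443594631
2.7 3.1416 -0.0018511508450648384 -0.01672920163478006 -0.004883637201737084 -0.01739398245794785
3.2 3.0 -0.1304199485292757 -0.14876053366482545 -0.1338871108852838 -0.14933638420172074
3.2 3.05 -0.08148321102597235 -0.0985680210160081 -0.08482292035868107 -0.09920635842424476
3.2 3.1 -0.033191663266008316 -0.049095537569980155 -0.03638686440418829 -0.04976672419312113
3.2 3.1416 0.0066722312671914875 -0.00829492218714127 0.003610615767877281 -0.008972224490881578
```

```bash
python3 - <<'E'
from h import *
s=manip.read_state();Rm=R.from_euler('xyz',s['eef_rot'],degrees=True).as_matrix();print(Rm[:,2])
plan([((.514,.047,.15),2.7),((.514,.047,.12),None),((.514,.047,.088),None)],.6)
E
```

```text
[-0.0258  0.0685 -0.9973]
[-0.20, -0.50, 2.03, -0.046, 0.6], 
[-0.21, 0.07, 2.99, 0.000, 0.6], 
[-0.22, 0.07, 3.19, 0.000, 0.6],
```

Call:
{"name": "drive_tool", "arguments": {"increments": [[-0.2,-0.5,2,-0.045,0.6],[-0.1,0.0,1.5,0,0.6],[-0.1,0.05,1.5,0,0.6],[-0.1,0.05,1.5,0,0.6],[-0.1,0,1.2,0,0.6],[0,0,0.5,0,0.6],[0,0,0,0,0.6]]}}

```text
clock: 32.7
tcp_pos: [0.5203, 0.0493, 0.0868]
eef_rot: [-179.5, -4.2, 94.0]
wrist_force: [0.6, 0.3, 0.7]
width: 0.6
```

```bash
python3 - <<'E'
from h import *
go([.5245,.047,.089],2.7)
c=manip.camera_params("wrist");snap("wrist","pics/w28.png"); o=cv2.imread("pics/w28.png");overlay(o,3.14,G0,c);cv2.imwrite("pics/w28o.png",o)
E
```

```text
t 32.7 tcp [0.5203 0.0493 0.0868] rot [-179.5072   -4.211    94.0357] jawdir 4.1 w 0.6 F [0.5615 0.2829 0.7075]
shift cm [-0.2457  0.3978 -0.2428] norm 0.5268486060059239
twist rad 0.023943180885453143 or -3.1176494727043402
```

View pics/w28o.png

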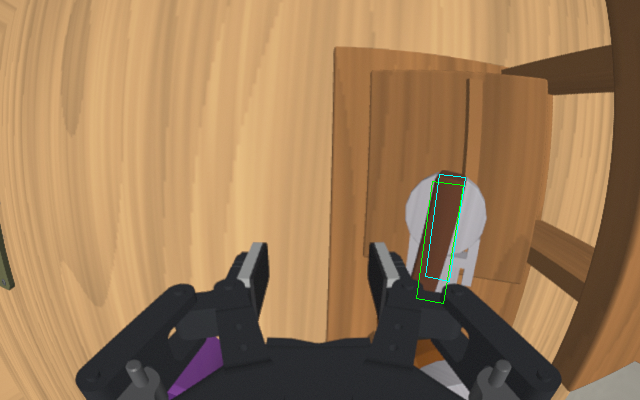

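Call:
{"name": "drive_tool", "arguments": {"increments": [[-0.3,0.3,0,0,0.6],[0,0.3,-0.1,0,0.6],[0,0.3,-0.15,0,0.6]]}}

```text
clock: 33.05
tcp_pos: [0.5255, 0.046, 0.0895]
eef_rot: [-179.0, -4.2, 94.1]
wrist_force: [-6.7, 0.3, -3.2]
width: 0.6
```

```bash
python3 - <<'E'
from h import *
go([.5245,.047,.089],2.7)
c=manip.camera_params("wrist");snap("wrist","pics/w29.png"); im=cv2.imread("pics/w29.png");o=im.copy();overlay(o,3.14,G0,c)
u,v=wproj(G0,c);u0,v0=int(u)-60,int(v)-50
cv2.imwrite("pics/m29.png",cv2.resize(np.hstack([im[v0:v0+130,u0:u0+120],o[v0:v0+130,u0:u0+120]]),(800,433),interpolation=cv2.INTER_CUBIC))
E
```

```text
t 33.05 tcp [0.5255 0.046  0.0895] rot [-178.991    -4.2049   94.0685] jawdir 4.1 w 0.6 F [-6.6747  0.3105 -3.183 ]
shift cm [ 0.0994 -0.0956  0.0563] norm 0.14894771640841684
twist rad 0.025175357633779302 or -3.1164172959560137
```

View pics/m29.png

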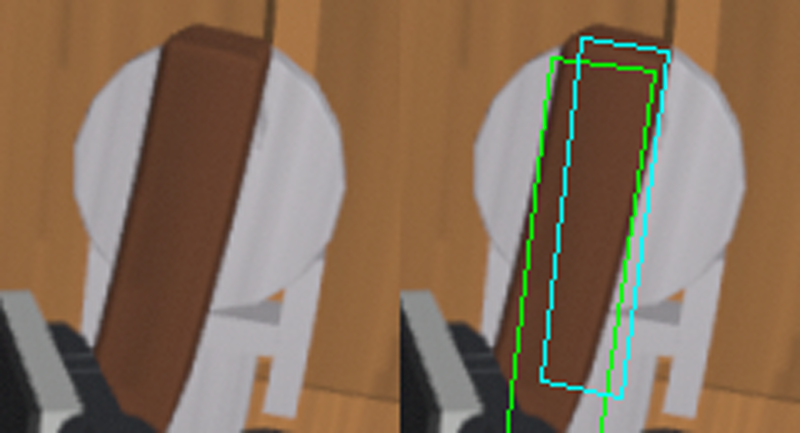

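Call:
{"name": "drive_tool", "arguments": {"increments": [[0,0.45,-0.2,0,0.6],[0,0.45,-0.2,0,0.6],[0,0.4,-0.2,0,0.6]]}}

```text
clock: 33.4
tcp_pos: [0.5253, 0.0458, 0.0928]
eef_rot: [-177.3, -4.2, 94.1]
wrist_force: [-6.5, 0.2, -4.1]
width: 0.601
```

```bash
cat > m2.py <<'E'
from h import *
import sys
t=sys.argv[1]
go([.529,.047,.091],2.7)
c=manip.camera_params("wrist");np.save(f'c{t}.npy',c,allow_pickle=True);snap("wrist",f"pics/w{t}.png"); im=cv2.imread(f"pics/w{t}.png");o=im.copy();overlay(o,3.14,G0,c)
u,v=wproj(G0,c);u0,v0=int(u)-60,int(v)-50
cv2.imwrite(f"pics/m{t}.png",cv2.resize(np.hstack([im[v0:v0+130,u0:u0+120],o[v0:v0+130,u0:u0+120]]),(800,433),interpolation=cv2.INTER_CUBIC))
E
python3 m2.py 30
```

```text
t 33.4 tcp [0.5253 0.0458 0.0928] rot [-177.3117   -4.2199   94.0756] jawdir 4.3 w 0.601 F [-6.5374  0.1782 -4.1435]
shift cm [0.0827 0.3909 0.1731] norm 0.4354311432414502
twist rad 0.027464013709183256 or -3.11412863988061
```

View pics/m30.png

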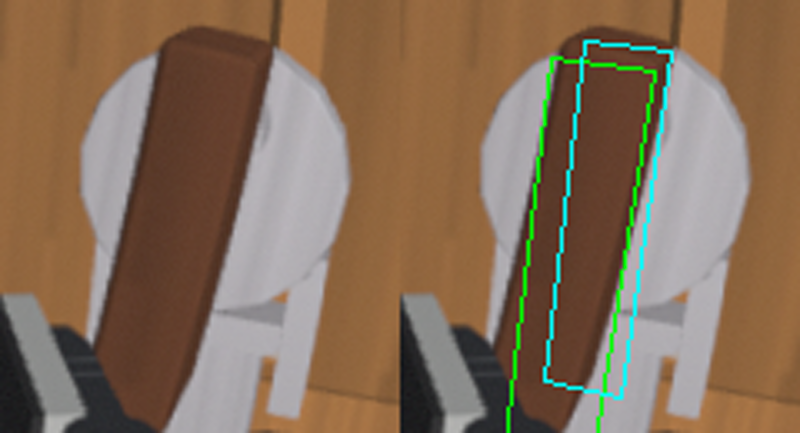

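The tip holds and only about 6.5 N builds up per 4.5 mm row, so longer rows are needed.

Call:
{"name": "drive_tool", "arguments": {"increments": [[0,0.75,-0.25,0,0.6],[0,0.75,-0.25,0,0.6]]}}

```text
clock: 33.65
tcp_pos: [0.527, 0.0453, 0.0954]
eef_rot: [-175.6, -4.2, 94.1]
wrist_force: [-10.7, -1.5, -2.0]
width: 0.601
```

```bash
python3 m2.py 31
```

```text
t 33.65 tcp [0.527  0.0453 0.0954] rot [-175.6381   -4.208    94.0511] jawdir 4.4 w 0.601 F [-10.6832  -1.5153  -2.0004]
shift cm [0.1274 0.2442 0.4287] norm 0.5095651133227479
twist rad 0.029178829446890847 or -3.1124138241429025
```

View pics/m31.png

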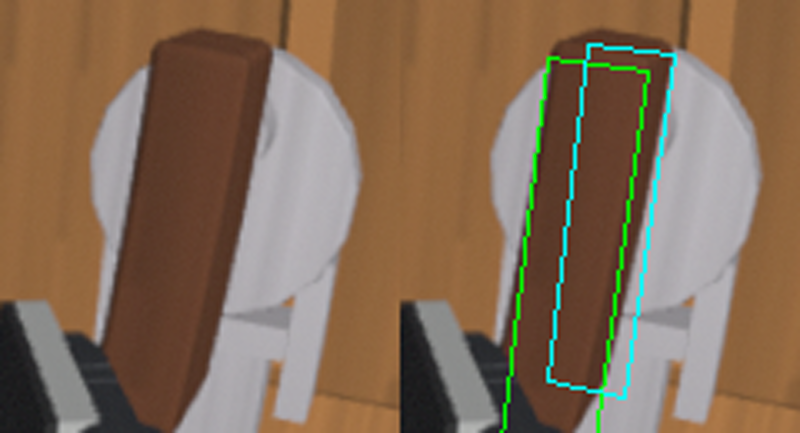

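Call:
{"name": "drive_tool", "arguments": {"increments": [[0,0.8,-0.1,0,0.6]]}}

```text
clock: 33.8
tcp_pos: [0.5277, 0.045, 0.0956]
eef_rot: [-174.7, -4.2, 94.0]
wrist_force: [-16.6, -1.2, 13.0]
width: 0.599
```

```bash
python3 m2.py 32
```

```text
t 33.8 tcp [0.5277 0.045  0.0956] rot [-174.7042   -4.2016   94.0349] jawdir 4.4 w 0.599 F [-16.6494  -1.1671  13.0137]
shift cm [0.1559 0.1889 0.4589] norm 0.5201744840127794
twist rad 0.030088918750594957 or -3.111503734839198
```

View pics/m32.png

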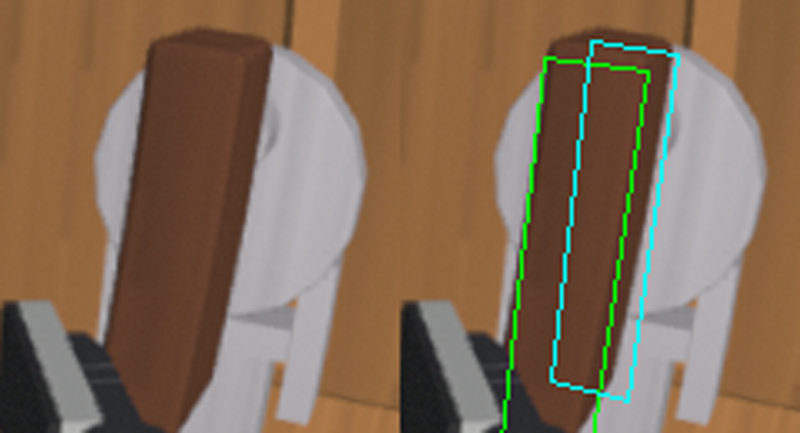

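Call:
{"name": "drive_tool", "arguments": {"increments": [[0,-0.6,0,0,0.6],[0,0,0.6,0,0.6],[0,0.5,0,0,0.6],[0,0.7,-0.25,0,0.6],[0,0.75,-0.25,0,0.6]]}}

```text
clock: 34.35
tcp_pos: [0.5289, 0.0447, 0.0927]
eef_rot: [-173.1, -4.2, 94.0]
wrist_force: [-15.1, -0.5, 6.7]
width: 0.597
```

```bash
python3 m2.py 33
```

```text
t 34.35 tcp [0.5289 0.0447 0.0927] rot [-173.0825   -4.1766   94.0233] jawdir 4.5 w 0.597 F [-15.0785  -0.531    6.6725]
shift cm [0.2183 0.0501 0.1823] norm 0.28879953482041104
twist rad 0.0319323936274126 or -3.1096602599623804
```

View pics/m33.png

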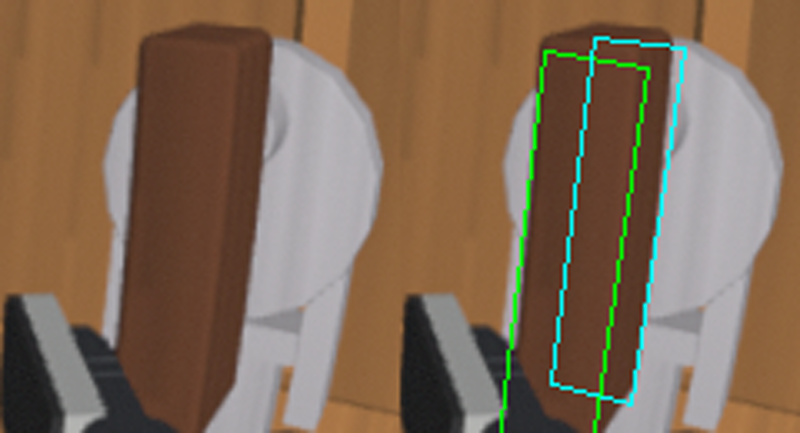

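That moved it to roughly 3.17. Backing off to measure again from clear of it.

Call:
{"name": "drive_tool", "arguments": {"increments": [[0,-2,0,0,0.6],[0,-1,-2,0,0.6],[0,0,-3,0,0.6],[0,0,-2.5,0,0.6],[0,0,0,0,0.6]]}}

```text
clock: 34.9
tcp_pos: [0.5143, 0.0379, 0.1728]
eef_rot: [-173.5, -4.2, 94.1]
wrist_force: [0.9, -0.5, -0.6]
width: 0.599
```

```bash
python3 m2.py 34; python3 - <<'E'
from h import *
c=np.load('c34.npy',allow_pickle=True).item()
im=cv2.imread('pics/w34.png');u,v=wproj(G0,c);u0,v0=int(u)-35,int(v)-35;print(u0,v0)
cv2.imwrite('pics/m34b.png',cv2.resize(im[v0:v0+100,u0:u0+100],(600,600),interpolation=cv2.INTER_CUBIC))
for th in (3.1,3.1416,3.2):
    h,s,a=cam_pts(th,G0)
    def sl(A,w):
        p=wproj(G0+a*A+h*-.016+s*w,c);q=wproj(G0+a*A+h*.042+s*w,c);return (q[0]-p[0])/(q[1]-p[1])
    print(th,sl(.01,.007),sl(.01,-.007),sl(-.016,.007),sl(-.016,-.007))
E
```

```text
t 34.9 tcp [0.5143 0.0379 0.1728] rot [-173.5007   -4.1655   94.059 ] jawdir 4.5 w 0.599 F [ 0.9331 -0.5352 -0.5916]
shift cm [0.2114 2.4518 7.9947] norm 8.364850964650032
twist rad 0.031993137665895864 or -3.109599515923897
388 134
3.1 -0.13018528838667537 -0.14443513303967298 -0.13285911220188099 -0.14493116326984373
3.1416 -0.09050306463441171 -0.10364224926595754 -0.09295052346433887 -0.10407106905151287
3.2 -0.03547007507507768 -0.04712386994372037 -0.03759532416443847 -0.04744246270051198
```

View pics/m34b.png

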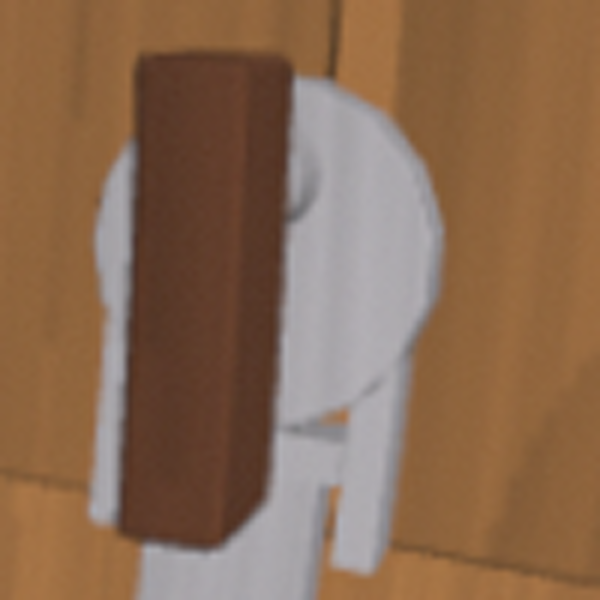

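View pics/w34.png

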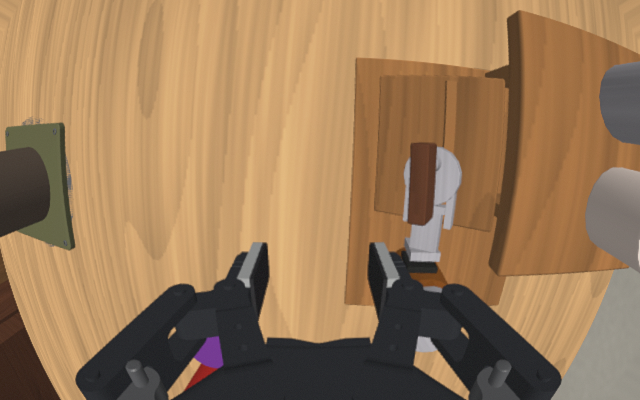

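The handle edges slope -0.04 to -0.057 where squarely would be about -0.09 to -0.10. That puts the cam at about 3.19 rad, less than 3° past square. I'll retreat and check the whole scene from the other cameras.

Call:
{"name": "drive_tool", "arguments": {"increments": [[0,-3,-2,0,0.6],[2,-4,-2,0,0.6],[4.5,-2,0,0,0.6],[4.5,0,0,0,0.6],[4.5,0,0,0,0.6],[4.5,0,0,0,0.6],[0,0,0,0,0.6]]}}

```text
clock: 35.65
tcp_pos: [0.4162, 0.2344, 0.2325]
eef_rot: [-173.5, -4.2, 93.8]
wrist_force: [-0.8, -0.7, -0.3]
width: 0.6
```

```bash
python3 - <<'E'
from h import *
go([.5,0,.2])
for n,fn in (("wrist","pics/w40.png"),("top","pics/t40.png"),("scene","pics/s40.png")):
    c=manip.camera_params(n);snap(n,fn)
    if n=="wrist": np.save('c40.npy',c,allow_pickle=True)
    for q in ("cam_grip","cam_disc","jar_mid","pad_face","caddy","pot","scoop"):
        for x in manip.pinpoint(q,n)[:2]: print(n,q,round(x['score'],2),np.array(x['point']))
for n,fn,k in (("top","pics/t40.png",30),("scene","pics/s40.png",30)):
    im=cv2.imread(fn);u,v=project(n,G0);u0,v0=int(u)-k,int(v)-k
    out=[]
    for th in (3.05,3.15,3.25):
        a=cv2.resize(im[v0:v0+2*k,u0:u0+2*k],(390,390),interpolation=cv2.INTER_CUBIC)
        if th>3.1 and th<3.2: out.append(a.copy()); overlay(a,th,G0,None,390/(2*k),np.array([u0,v0]),lambda P,c:np.array(project(n,P))); out.append(a)
    cv2.imwrite(f'pics/m40{n[0]}.png',np.hstack(out))
E
```

```text
t 35.65 tcp [0.4162 0.2344 0.2325] rot [-173.5445   -4.2106   93.8009] jawdir 4.3 w 0.6 F [-0.7959 -0.6726 -0.3395]
shift cm [-24.1167   6.9287   0.7053] norm 25.102234604435388
wrist cam_grip 0.51 [0.5796 0.0816 0.1038]
wrist cam_disc 0.5 [0.5942 0.0748 0.0757]
wrist jar_mid 0.6 [ 0.6025 -0.0393  0.0702]
wrist pad_face 0.45 [ 0.5997 -0.0131  0.0563]
wrist scoop 0.68 [ 0.4378  0.4311 -0.004 ]
top cam_grip 0.49 [0.5738 0.0813 0.0998]
top cam_disc 0.66 [0.5915 0.0777 0.0812]
top jar_mid 0.84 [ 0.3579 -0.2691  0.0529]
top jar_mid 0.65 [ 0.6043 -0.0423  0.0663]
top pad_face 0.5 [ 0.5978 -0.0102  0.0592]
top caddy 0.91 [ 0.4421 -0.3715  0.0001]
top pot 0.58 [ 0.5903 -0.269  -0.0046]
top scoop 0.68 [0.4371 0.4403 0.    ]
scene cam_grip 0.45 [0.5798 0.0848 0.1047]
scene cam_grip 0.16 [0.5977 0.0813 0.0027]
scene cam_disc 0.75 [0.5903 0.0739 0.0772]
scene cam_disc 0.24 [0.5777 0.0822 0.106 ]
scene jar_mid 0.79 [ 0.3524 -0.2762  0.054 ]
scene jar_mid 0.76 [ 0.4099 -0.1089  0.0537]
scene pad_face 0.74 [ 0.6083 -0.0372  0.01  ]
scene caddy 0.95 [ 0.4381 -0.3738 -0.0047]
scene pot 0.77 [ 0.5899 -0.2684  0.0045]
scene scoop 0.64 [0.4411 0.4353 0.0017]
```

View pics/m40t.png

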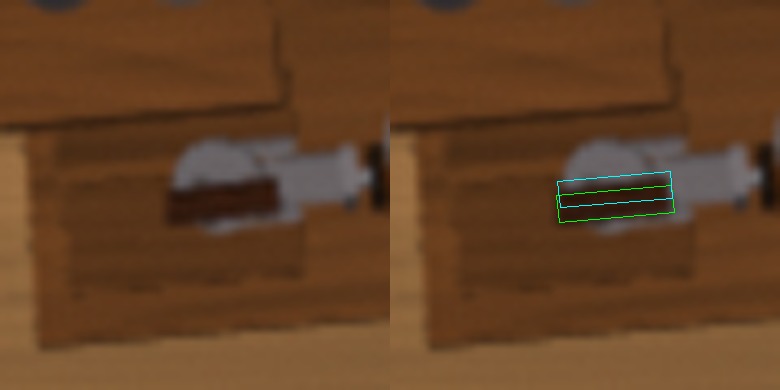

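View pics/m40s.png

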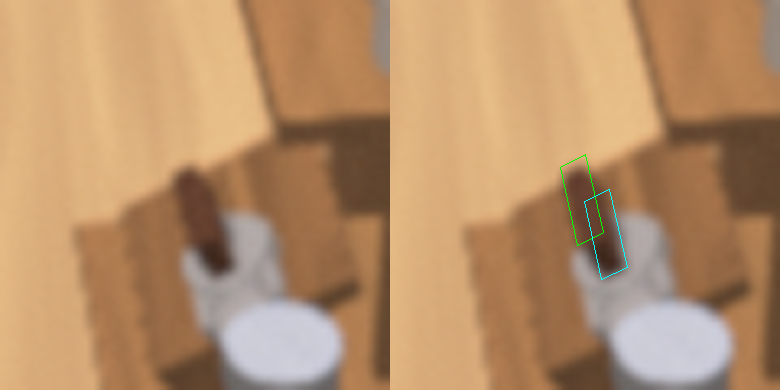

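View pics/w40.png

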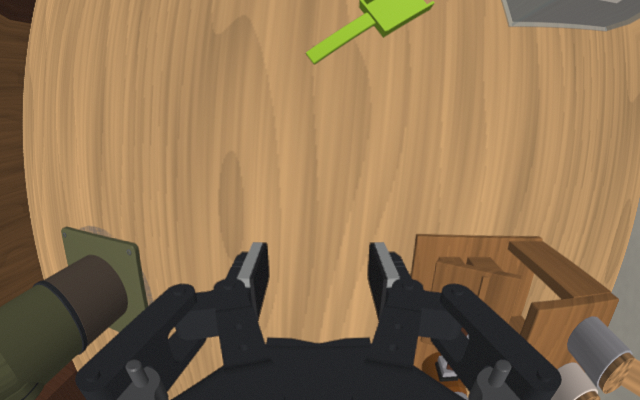

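View pics/s40.png

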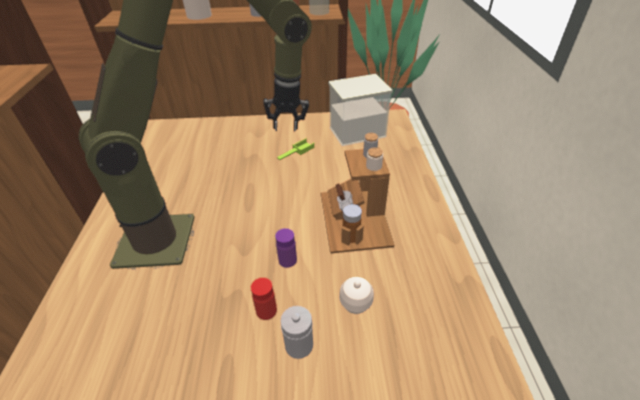

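```bash
python3 - <<'E'
from rig import manip
print(manip.job_done(), manip.read_state()['clock'])
E
```

```text
the job is handed in; nothing more can be done
the job is handed in; nothing more can be done
```

The honey jar is standing upright in the bay with the pad pressed against it. The cam handle is at its high point, with the long end pointing at the jar. I handed the job in at about 36–37 s of the 67 s allowed, with the robot well clear of everything.

- **Jar:** I gripped the amber, steel-lidded jar by its lid, set it down and let go. The final set-down row peaked at about 20 N upward at the wrist, so it was firm rather than feather-light. The last pictures put the jar's axis at about (0.603, -0.040) and the pad face at y of about -0.012. That matches a jar pushed home against the V stop.
- **Handle:** The tool could not be tilted, so I turned the handle in two stages. I first hooked the long end with the open far finger, then pushed it with the fingers. It took several short pushes, with wrist forces up to about 17 N.
- **Final cam angle:** My two checks disagree slightly. The close wrist view gave about 3.19 rad, just under 3° past square. In the top view it looks parallel to the follower and fits an outline drawn at 3.15 rad. I left it there, because nudging it back risked a larger error.
- **Other things on the table:** The caddy, pot and scoop were found within a few millimetres of where they started. The purple and red look-alike jars were not touched.
- **Not measured:** I did not measure the clamping force directly. In the scene view, the network picked only the look-alike jars as the jar and misplaced the pad. I relied on the wrist and top views for both.

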